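Strip a pressed bushing with a twin-screw fixture

ROBOT

A 7-joint arm with a two-finger parallel gripper is mounted at the origin on the work surface. World frame = base frame: x ahead of the robot, y to its left, z up, the work surface at z = 0. Lengths are in mm, angles in rad, forces in N, time in s.
With the tool pointing down it reaches from about 400 to 925 mm from the base axis. Payload 5.6 kg.
Tool frame: the origin (TCP) lies at the very end of the fingers, on their centre line; the grasp point (between the pads) lies 19 mm behind it; x points along the fingers, y is the direction in which the jaws open and shut, and the axes are right-handed (so a half turn about x gives the same grasp; the last joint's range is limited). The gripper opens to 85 mm and grips with 20 to 120 N. Pads are 22 mm wide; open, the fingers measure 114 mm over their backs; the gripper's body (76 mm by 85 mm) begins 54 mm behind the grasp point. The pads swing forward as they close: fully open they stand 13 mm farther back than shut.
Start: joints at [1.104, 0.468, -0.012, 1.603, 0.006, 1.071, -0.056], TCP at [267.259, -592.521, 231.29] pointing down, gripper open.
Joint ranges: [-2.53, 2.53], [-0.31, 2.02], [-1.57, 1.55], [0.28, 2.44], [-1.29, 4.43], [0.15, 1.84], [-2.92, 2.92]. Speed limits (rad/s): [2.57, 2.57, 3.14, 3.14, 3.14, 3.14, 3.14].

INTERFACE

Orientations are given as a unit quaternion [x, y, z, w].
In Python, from workcell import r gives the robot as it stands. The module is installed in compiled form; this text tells all that it offers.
- The arm moves only by the tool step_arm, never from a script. Its argument "rows" is a list that holds one entry, the list of rows, each a list of 7 numbers: the shift along the tool's x, y, z in m, then the turn, a rotation vector about the tool's x, y, z in rad, then the closure, from 0 (fully open) to 1 (shut). A call has 1 to 20 rows; each row is the pose to reach, as a shift and turn from the pose commanded when the call began, along the tool's axes at that moment; what a row does not reach only later rows make up. A row lasts 1/10 s, in which the tool goes at most 50 mm and 8.59 degrees, less where a joint would pass 70% of its speed; a pose out of reach is approached as far as the arm can. A call with a gripper value outside its range is refused whole. The fingers move at their own pace and stop on an object; the grip force is fixed at half the most. Time passes only in rows, so rows that repeat a pose let the fingers close. It gives the time, the measured TCP pose, the force and the opening at its end, in the units of the state.
- r.state(): the state, without advancing time (a new reading comes with each control period).
- r.snapshot(name): name is "scene" or "top"; returns (picture, depth): 480x640x3 uint8, red, green, blue; 480x640 float32, mm along the optical axis (not along the pixel's ray), 0 where there is no reading.
- r.calibration(name): a dict with "vfov" (degrees; the focal length in pixels is half the picture's height over the tangent of half this angle, whatever the lens; pixels are square), "cx", "cy" (the principal point, pixels), "rvec" (rotation vector, rad) and "tvec" (3), from world to camera coordinates, as OpenCV has them. Camera axes: x right, y down, z forward; pixel columns grow to the right and rows downward; lengths in mm; the calibration is good to about 2 mm. A picture is of the moment at which its call begins. calibration takes no time and is no camera call.
- r.sign_off(): hands the job in, once; it reports no verdict.
The state is a dict: "time_s": time; "joint_pos": joint angles; "qvel": joint speeds; "tau": joint torques, N m; "tcp_pos": TCP position; "tool_rot": TCP orientation; "force": force on the tool from outside, world axes, zero at the start; "torque": the same for the moment, N m; "gripper_width": finger opening in mm.
Only numpy, scipy, OpenCV 4.12 (cv2) and the standard library are available. Lean on these libraries where they do the work, as an engineer would, in place of code of your own. Each camera call takes 0.05 s, during which the arm holds its last target. There are 200 camera calls.

TASK

Press the bushing out on the sloping stripping fixture: screw the two hand knobs down clockwise, alternately and in small steps so that the plate stays square and cannot jam (never one end more than about 3 mm lower than the other), until both come up solid on their stops. Then grip the bushing, which now stands proud of its housing, draw it out and set it down upright in the shallow steel tray (do not drop it). Leave the plate down on its stops and the red bin, the can and the carton where they are.

Things in the scene. Friction and masses are not known exactly. Their poses are not given: they have to be found in the camera images.
- bed: Fixed steel bed of the fixture, 120 x 240 x 14 mm, sloping 30 degrees, high on the side away from the robot. Origin: middle of its top face, 80 mm over the bench. z: normal of the slope (30 degrees off vertical, leaning to the robot), the direction of the axes of knobs and bushing; x up the slope; y along the fixture to the left knob. Two fixed 10 mm studs at x = 0, y = +-95, up to z = 74 mm.
- plate_left (a point): Upper face of the moving stripping plate (aluminium, 110 x 240 x 12 mm) at the left stud. In the bed's frame its z is 27 mm when this end is down on its stop; it starts 4.8 to 5.8 mm above that, the ends unequal by up to 1 mm. The knobs are captive on the plate and each lowers only its own end; the plate stays where the screws' friction holds it. The frame is the plate's (y along it).
- plate_right (a point): The same point of the plate at the right stud.
- housing (a point): Centre of the upper face of the bearing housing, a grey block 74 x 74 x 14 mm bolted on the middle of the plate (face 14 mm above the plate's), moving with it. Four screw heads stand 5 mm out of it, 29 mm off the centre in x and y. Its bore, 32 mm, goes through along z. A fixed drift, 24 mm diameter, top at z = 24.4 mm of the bed, stands in it from below.
- grip_left (a point): Left knob: black knurled cylinder, 34 mm diameter, 24 mm tall, on a 10 mm high collar on the plate; the stud comes through its top. Point: on its axis, 9 mm below the knob's top, 25 mm above the plate. z: its axis. Turned clockwise it lowers this end and the knob itself by 2 mm per rad; 0.05 N m turns it. 2.4 to 2.9 rad from start to stop, where it comes up solid.
- grip_right (a point): Right knob, alike.
- bushing: Brass bushing, 30 mm diameter, 22 mm tall, about 0.1 kg, standing on the drift in the housing's bore with 1 mm play all round. Origin: centre of its underside, z along its axis, up. At the start its top is within 1 mm of the housing's face, too low to grip. It does not go down with the plate: with the plate on its stops it stands 5.4 mm proud, 17 mm still in the bore.
- tray: Shallow open steel tray, 130 x 100 x 20 mm, walls and floor 4 mm, loose on the bench, 0.9 kg. Origin: centre of its underside; x along its long side. It is left or right of the fixture.
- bin: Bystander: red plastic bin, 110 x 100 x 55 mm, with small parts, on the other side of the fixture. Origin: centre of its underside.
- can: Bystander: grey can, 64 mm diameter, 85 mm tall, to the right of the fixture at the back. Origin: centre of its underside.
- carton: Bystander: cardboard carton 60 x 90 x 50 mm, to the left of the fixture at the back. Origin: centre of its underside.

How it is judged (in metres and radians):
On the way:
1. both ends of the plate are down on their stops (within 0.7 mm) (z of each of plate_left, plate_right in the frame of bed below 0.0277 m), for 0.2 s.
At the end, for the whole second after the job is handed in: Both ends of the plate within 0.7 mm of their stops; the bushing stands upright (within 7 degrees) and at rest on the floor of the tray, which stands flat on the bench (all of step 1 and horizontal distance between bushing and tray below 0.058 m and z of bushing in the frame of tray between 0 and 0.009 m and angle between bushing's own z axis and vertical below 0.12 rad and linear speed of bushing below 0.02 m/s and angle between tray's own z axis and vertical below 0.05 rad); the robot touches nothing.
It fails at once if the plate is out of square by more than 3.5 mm between the studs (0.0184 rad) (angle between the y axis of plate_left and the y axis of bed, either way round above 0.0184 rad).
It fails at once if the bushing is dropped (falls free at more than 0.7 m/s, about 25 mm) (linear speed of bushing above 0.7 m/s and contact force between bushing and the fingers below 0.1 N).
It fails at once if the bin, can or carton is moved by more than 20 mm (distance of any of bin, can, carton from where it was at the start of the episode above 0.02 m).
It also fails if it takes over 72 s, if anything falls off the work surface, if the arm or the gripper's body presses on something with over 40 N, if the wrist force passes 120 N, or if a joint passes its speed limit or range.

## Working session

There is one attempt and no reset: what is moved stays moved. The work goes in short steps, Python scripts to look and compute and a tool call to move; the robot and the scene stay as the last step left them, time stands still between calls to the robot, and variables do not carry over. Pictures are saved under pics/ and viewed, about 8 in all and at most 12, crops included, and the job is handed in when it is done.

Besides the shell and the picture viewer there is one more tool, called after ">>>" as name(argument=value, ...), one argument or row to a line, values as JSON. step_arm: Moves the arm, as the interface text tells. Its arguments: {"type":"object","properties":{"rows":{"type":"array"}},"required":["rows"]}

```bash
mkdir -p pics; cat > h.py <<'E'
import numpy as np, cv2
from scipy.spatial.transform import Rotation as R
from workcell import r
def cam(n):
    c=r.calibration(n); f=240/np.tan(np.radians(c["vfov"])/2)
    return f,c["cx"],c["cy"],cv2.Rodrigues(np.array(c["rvec"],float))[0],np.array(c["tvec"],float).ravel()
def cloud(n,d):
    f,cx,cy,Rm,t=cam(n); v,u=np.mgrid[:480,:640]
    p=np.stack([(u-cx)/f*d,(v-cy)/f*d,d],-1)
    return (p-t)@Rm   # world
def proj(n,P):
    f,cx,cy,Rm,t=cam(n); q=np.atleast_2d(P)@Rm.T+t
    return np.c_[f*q[:,0]/q[:,2]+cx,f*q[:,1]/q[:,2]+cy]
def ray(n,u,v):
    f,cx,cy,Rm,t=cam(n); return -Rm.T@t, Rm.T@np.array([(u-cx)/f,(v-cy)/f,1])
E
python3 - <<'E'
from h import *
for n in("scene","top"):
    im,d=r.snapshot(n); cv2.imwrite(f"pics/{n}0.png",im[:,:,::-1]); np.savez(f"{n}0.npz",im=im,d=d)
    print(n,r.calibration(n), -cam(n)[3].T@cam(n)[4], (d>0).mean())
print(r.state())
E
```

```text
scene {'vfov': 44.35055739581221, 'cx': 321.0942887308458, 'cy': 243.1439501450858, 'rvec': array([ 1.55239478,  2.19699084, -0.6843136 ]), 'tvec': array([ 193.03236047, -373.01306479, 1461.5864389 ])} [1153.41090147  180.41472586  974.54039226] 0.9958821614583333
top {'vfov': 57.390013285528134, 'cx': 318.7042134287157, 'cy': 239.52684805157213, 'rvec': array([ 2.15438618, -2.17183965,  0.12467421]), 'tvec': array([-14.86981688, 553.61441971, 785.40797872])} [460.45583794 -18.11094905 843.34343244] 0.996103515625
{'time_s': 0.1, 'joint_pos': array([ 1.10400677,  0.46830693, -0.01161052,  1.60349782,  0.00598275,
        1.07143581, -0.05629989]), 'qvel': array([ 0.00041113, -0.00263066,  0.00212347, -0.00394294,  0.00126203,
       -0.00069849, -0.00169425]), 'tau': array([ 7.38977833e-04, -5.33524454e+01,  2.12342053e-02, -2.51968467e+01,
        1.14432239e-02,  4.32014334e-03,  2.78634980e-05]), 'tcp_pos': array([ 267.03633822, -592.07011998,  230.43599065]), 'tool_rot': array([-0.69114294, -0.14924001,  0.69144992, -0.14814135]), 'force': array([-0.57987927, -0.80082537, -0.33526678]), 'torque': array([-0.03267403, -0.00391047,  0.04002849]), 'gripper_width': 85.07776877264959}
```

View pics/scene0.png

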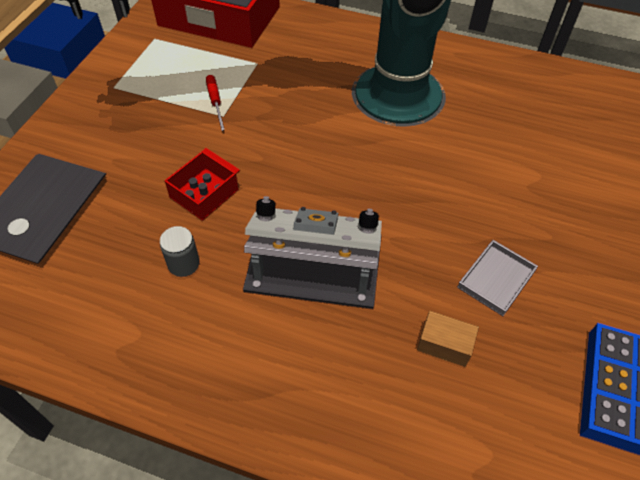

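View pics/top0.png

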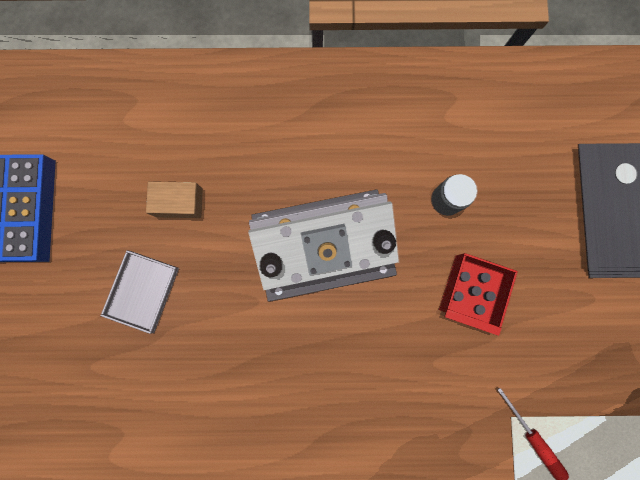

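The scene view shows the fixture at about (313,240), with the tray at (498,277), the bin at (202,184), the can at (180,250) and the carton at (449,338). In the top view (up is +x, left is +y) the left knob is at (270,265), the right knob at (384,242), the bushing at (327,252) and the tray at (139,291).

```bash
cat > m.py <<'E'
from h import *
def meas(n,im,d,seed=None):
    W=cloud(n,d); return W
z=np.load("top0.npz"); im,d=z["im"],z["d"]; W=cloud("top",d)
sel=lambda c,rr:[W[v,u] for v in range(c[1]-rr,c[1]+rr+1) for u in range(c[0]-rr,c[0]+rr+1)]
# plate plane: points in box, normal near 30deg
box=np.zeros((480,640),bool); poly=np.array([[256,240],[385,210],[392,255],[268,282]]); m=np.zeros((480,640),np.uint8); cv2.fillPoly(m,[poly],1)
P=W[m>0]; g=im[m>0].astype(int)
best=None; rng=np.random.default_rng(0)
for _ in range(500):
    a=P[rng.choice(len(P),3,False)]; nn=np.cross(a[1]-a[0],a[2]-a[0]); L=np.linalg.norm(nn)
    if L<500: continue
    nn/=L; nn*=np.sign(nn[2]); k=abs((P-a[0])@nn)<1.2
    if best is None or k.sum()>best.sum(): best=k
Q=P[best]; c=Q.mean(0); nn=np.linalg.svd(Q-c)[2][2]; nn*=np.sign(nn[2])
print("plane",c,nn,"tilt",np.degrees(np.arccos(nn[2])),"yaw",np.degrees(np.arctan2(-nn[1],-nn[0])),best.mean())
h=(W-c)@nn
# known-normals: bed z leans to the robot
for nm,(u,v) in dict(left=(270,265),right=(384,242)).items():
    sl=(slice(v-20,v+21),slice(u-20,u+21)); w=W[sl].reshape(-1,3); hh=h[sl].ravel()
    k=(hh>29)&(hh<38); e=w[k]; 
    ex=np.cross([0,0,1],nn); ex/=np.linalg.norm(ex); ey=np.cross(nn,ex)
    q=np.c_[(e-c)@ex,(e-c)@ey].astype(np.float32); (cx,cy),rad=cv2.minEnclosingCircle(q)
    ctr=c+cx*ex+cy*ey; print(nm,"h",np.percentile(hh[k],[10,50,90]),"rad",rad,"n",k.sum(),"foot on plate",ctr, "mean",c+q.mean(0)[0]*ex+q.mean(0)[1]*ey, (ctr+25*nn))
    hs=(hh>38); print("  stud",hs.sum(),hh[hs].max() if hs.any() else 0, w[hs].mean(0) if hs.any() else 0)
sl=(slice(222,282),slice(297,358)); k=(h[sl]>12)&(h[sl]<15.5); print("housing h",np.median(h[sl][k]),"ctr",W[sl][k].mean(0))
hsv=cv2.cvtColor(im,cv2.COLOR_RGB2HSV); o=(hsv[...,0]<25)&(hsv[...,0]>12)&(hsv[...,1]>120); mm=np.zeros_like(o); mm[235:270,310:345]=1; o&=mm
v,u=np.nonzero(o); print("brass px",u.mean(),v.mean(),len(u),"W",W[o].mean(0),"h",np.percentile(h[o],[10,50,90]))
# tray
t=np.zeros((480,640),np.uint8); t[245:340,95:185]=((hsv[245:340,95:185,1]<70))
cs=max(cv2.findContours(t,cv2.RETR_EXTERNAL,2)[0],key=cv2.contourArea)
k=np.zeros_like(t); cv2.drawContours(k,[cs],-1,1,-1)
wt=W[k>0]; print("tray rect px",cv2.minAreaRect(cs),"z pct",np.percentile(wt[:,2],[5,50,95]))
print("tray rect world",cv2.minAreaRect(wt[:,:2].astype(np.float32)),wt.mean(0))
E
python3 m.py
```

```text
plane [537.00628418 -29.93596515 111.1886361 ] [-0.49484176 -0.10182233  0.86299701] tilt 30.345228556287818 yaw 11.627318639200992 0.3840201850294365
left h [31.68730618 33.94793973 35.58009363] rad 17.914154052734375 n 305 foot on plate [513.69985889  62.40395169 108.71965091] mean [514.78591337  62.67414619 109.37427304] [501.32881491  59.8583934  130.29457626]
  stud 40 668.5237097795116 [488.28955313  46.69381992 248.98667461]
right h [31.57382188 33.8078125  35.59180527] rad 18.67435073852539 n 301 foot on plate [ 549.8836272  -124.09843091  107.46255745] mean [ 551.33356105 -122.77505727  108.45008904] [ 537.51258322 -126.6439892   129.0374828 ]
  stud 46 668.5237097795116 [510.21404111 -96.54324055 341.66010299]
housing h 13.947418155855487 ctr [525.48513893 -31.91706783 120.44903116]
brass px 326.6770186335404 250.54658385093168 161 W [524.89313048 -32.27416742 119.48976819] h [11.37542753 13.66668674 15.10123112]
tray rect px ((139.10272216796875, 291.6119689941406), (56.375831604003906, 72.75013732910156), 20.89776611328125) z pct [ 1.81859784  4.74794118 20.53973974]
tray rect world ((432.44598388671875, 186.1826934814453), (387.7007141113281, 140.60572814941406), 77.87294006347656) [459.56168018 319.58256549  10.99760452]
```

```bash
cat >> h.py <<'E'
psi=np.radians(11.1); n=np.array([-.5*np.cos(psi),-.5*np.sin(psi),.866025]); bx=np.array([.866025*np.cos(psi),.866025*np.sin(psi),.5]); by=np.cross(n,bx)
B=np.c_[bx,by,n]
def Rt(ang):   # tool x=-n, tool y = bed y turned by ang about tool x
    return R.from_matrix(np.c_[-n,by,np.cross(-n,by)])*R.from_rotvec([ang,0,0])
DOWN=lambda a:R.from_matrix(np.c_[[0,0,-1],[0,1,0],[1,0,0]])*R.from_rotvec([a,0,0])
def row(p,Rg,s=None):  # row (m,rad) from present pose to TCP p,Rg
    s=s or r.state(); R0=R.from_quat(s["tool_rot"])
    return np.r_[R0.inv().apply(np.array(p)-s["tcp_pos"])/1000,(R0.inv()*Rg).as_rotvec()]
def show():
    s=r.state(); R0=R.from_quat(s["tool_rot"]); print("t",round(s["time_s"],2),"tcp",s["tcp_pos"].round(1),"j",s["joint_pos"].round(2),"Ftool",R0.inv().apply(s["force"]).round(1),"Ttool",R0.inv().apply(s["torque"]).round(2),"w",round(s["gripper_width"],1)); return s
PL=np.array([513.7,62.4,108.4]); PR=np.array([549.9,-124.1,108.2])
E
python3 - <<'E'
from h import *
np.set_printoptions(precision=4,suppress=True)
s=show(); print(R.from_quat(s["tool_rot"]).as_matrix()); print(B)
for a in np.arange(-np.pi,np.pi,np.pi/4): print(round(a,2),row(PR+90*n,Rt(a)))
for (u,v,zz) in [(139.1,291.6,12)]:
    o,dr=ray("top",u,v); print("tray",o+dr*(zz-o[2])/dr[2])
z=np.load("top0.npz"); W=cloud("top",z["d"]); print(W[285:298,133:146].reshape(-1,3).mean(0))
E
```

```text
t 0.1 tcp [ 267.  -592.1  230.4] j [ 1.1   0.47 -0.01  1.6   0.01  1.07 -0.06] Ftool [0.3 0.5 0.9] Ttool [-0.04 -0.01  0.03] w 85.1
[[-0.0008  0.4112 -0.9116]
 [ 0.0014 -0.9116 -0.4112]
 [-1.     -0.0016  0.0001]]
[[ 0.8498 -0.1925 -0.4906]
 [ 0.1667  0.9813 -0.0963]
 [ 0.5     0.      0.866 ]]
-3.14 [ 0.0448 -0.3205 -0.4064  0.2243  0.5215  0.0618]
-2.36 [ 0.0448 -0.3205 -0.4064  0.9908  0.5263 -0.1484]
-1.57 [ 0.0448 -0.3205 -0.4064  1.754   0.4716 -0.3717]
-0.79 [ 0.0448 -0.3205 -0.4064  2.5095  0.342  -0.6106]
0.0 [ 0.0448 -0.3205 -0.4064 -2.819  -0.0895  0.7558]
0.79 [ 0.0448 -0.3205 -0.4064 -2.0691  0.1723  0.6111]
1.57 [ 0.0448 -0.3205 -0.4064 -1.3084  0.3496  0.4435]
2.36 [ 0.0448 -0.3205 -0.4064 -0.5429  0.4631  0.2594]
tray [459.7813 319.5085  12.    ]
[460.9119 318.8817  14.2202]
```

>>> step_arm(
  rows=[
    [[0.045,-0.3205,-0.4065,-0.543,0.463,0.259,0.4],[0.045,-0.3205,-0.4065,-0.543,0.463,0.259,0.4],[0.045,-0.3205,-0.4065,-0.543,0.463,0.259,0.4],[0.045,-0.3205,-0.4065,-0.543,0.463,0.259,0.4],[0.045,-0.3205,-0.4065,-0.543,0.463,0.259,0.4],[0.045,-0.3205,-0.4065,-0.543,0.463,0.259,0.4],[0.045,-0.3205,-0.4065,-0.543,0.463,0.259,0.4],[0.045,-0.3205,-0.4065,-0.543,0.463,0.259,0.4],[0.045,-0.3205,-0.4065,-0.543,0.463,0.259,0.4],[0.045,-0.3205,-0.4065,-0.543,0.463,0.259,0.4],[0.045,-0.3205,-0.4065,-0.543,0.463,0.259,0.4],[0.045,-0.3205,-0.4065,-0.543,0.463,0.259,0.4],[0.045,-0.3205,-0.4065,-0.543,0.463,0.259,0.4],[0.045,-0.3205,-0.4065,-0.543,0.463,0.259,0.4]],
  ],
)

```text
time_s: 1.5
tcp_pos: [505.6, -134.7, 186.2]
tool_rot: [0.778, 0.267, -0.428, 0.375]
force: [0.2, 0.1, 0.2]
gripper_width: 51.1
```

```bash
python3 - <<'E'
from h import *
np.set_printoptions(precision=4,suppress=True)
show(); print(row(PR+90*n,Rt(2.36)),row(PR+6*n,Rt(2.36)))
im,d=r.snapshot("scene"); p=proj("scene",PR+25*n)[0]; print(p, proj("scene",r.state()["tcp_pos"]))
u,v=p.astype(int); c=im[v-110:v+50,u-80:u+120]; cv2.imwrite("pics/a1.png",cv2.resize(c,None,fx=3,fy=3)[:,:,::-1])
E
```

```text
t 1.5 tcp [ 505.6 -134.7  186.2] j [ 0.86  0.21 -0.55  2.25 -0.54  0.29  0.24] Ftool [-0.1  0.2 -0.2] Ttool [ 0.02 -0.35 -0.36] w 51.1
[ 0.0003 -0.001  -0.0017  0.0026  0.0018 -0.0017] [ 0.0843 -0.0012 -0.0018  0.0026  0.0018 -0.0017]
[266.0749 204.9032] [[266.6312 170.7392]]
```

View pics/a1.png

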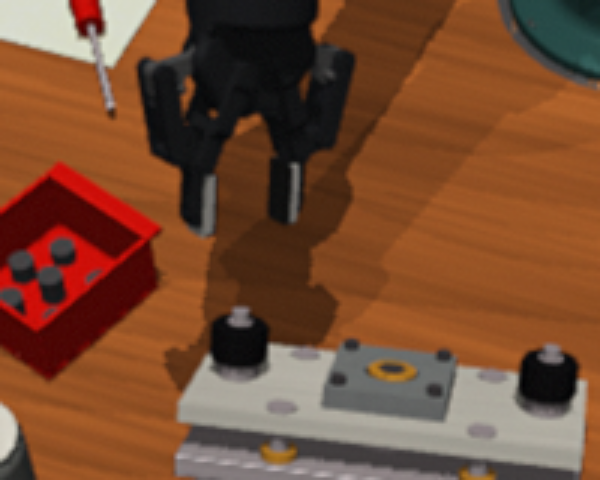

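The crop shows the jaw tips (mid at crop 245,225) straight above the right knob (crop 240,338), and lined up with its axis.

>>> step_arm(
  rows=[
    [[0.03,-0.001,-0.002,0.003,0.002,-0.002,0.4],[0.06,-0.001,-0.002,0.003,0.002,-0.002,0.4],[0.084,-0.001,-0.002,0.003,0.002,-0.002,0.4],[0.084,-0.001,-0.002,0.003,0.002,-0.002,0.4],[0.084,-0.001,-0.002,0.003,0.002,-0.002,0.65],[0.084,-0.001,-0.002,0.003,0.002,-0.002,0.65],[0.084,-0.001,-0.002,0.003,0.002,-0.002,0.65],[0.084,-0.001,-0.002,0.003,0.002,-0.002,0.65],[0.084,-0.001,-0.002,0.003,0.002,-0.002,0.65]],
  ],
)

```text
time_s: 2.45
tcp_pos: [546.8, -123.3, 113.8]
tool_rot: [0.778, 0.268, -0.428, 0.373]
force: [-2.6, 0.1, -2.0]
gripper_width: 32.3
```

```bash
python3 - <<'E'
from h import *
np.set_printoptions(precision=4,suppress=True)
show(); print(row(PR+6*n,Rt(2.36)))
E
```

```text
t 2.45 tcp [ 546.8 -123.3  113.8] j [ 0.56  0.38 -0.3   2.24 -1.07  0.15  0.74] Ftool [ 0.5 -2.7  1.8] Ttool [-0.02 -0.58 -1.08] w 32.3
[ 0.0002  0.0008  0.0012  0.0009 -0.0012  0.0015]
```

>>> step_arm(
  rows=[
    [[0.0002,0,0,0.1,0,0,0.65],[0.0004,0,0,0.2,0,0,0.65],[0.0006,0,0,0.3,0,0,0.65],[0.0006,0,0,0.3,0,0,0.65]],
  ],
)

```text
time_s: 2.85
tcp_pos: [547.5, -123.7, 113.5]
tool_rot: [0.826, 0.2, -0.463, 0.253]
force: [-2.6, 0.2, -0.6]
gripper_width: 31.9
```

```bash
python3 - <<'E'
from h import *
np.set_printoptions(precision=4,suppress=True)
show(); print(row(PR+6*n,Rt(2.36)))
E
```

```text
t 2.85 tcp [ 547.5 -123.7  113.5] j [ 0.49  0.38 -0.23  2.24 -1.16  0.17  0.53] Ftool [-0.7 -1.8  1.9] Ttool [ 0.07 -0.95 -0.85] w 31.9
[-0.0003  0.0005  0.001  -0.2995 -0.0004  0.0004]
```

>>> step_arm(
  rows=[
    [[0.0003,0,0,0.13,0,0,0.65],[0.0005,0,0,0.26,0,0,0.65],[0.0008,0,0,0.39,0,0,0.65],[0.001,0,0,0.5,0,0,0.65],[0.001,0,0,0.5,0,0,0.65]],
  ],
)

```text
time_s: 3.35
tcp_pos: [548.4, -124.5, 112.9]
tool_rot: [0.863, 0.079, -0.498, 0.042]
force: [-3.5, -3.6, 1.2]
gripper_width: 32.1
```

```bash
python3 - <<'E'
from h import *
np.set_printoptions(precision=4,suppress=True)
show(); print(row(PR+6*n,Rt(2.36))); print(row(PR+56*n,Rt(2.36)));print(row(PL+56*n,Rt(2.36)))
E
```

```text
t 3.35 tcp [ 548.4 -124.5  112.9] j [ 0.43  0.37 -0.16  2.24 -1.24  0.19  0.1 ] Ftool [-3.1  2.9  2.9] Ttool [ 0.05 -1.31 -0.1 ] w 32.1
[-0.0011 -0.0001  0.001  -0.7978 -0.0003 -0.0012]
[-0.0511 -0.      0.001  -0.7978 -0.0003 -0.0012]
[-0.0513 -0.19    0.0037 -0.7978 -0.0003 -0.0012]
```

>>> step_arm(
  rows=[
    [[0,0,0,0,0,0,0.4],[0,0,0,0,0,0,0.4],[0,0,0,0,0,0,0.4],[-0.04,0,0,0,0,0,0.4],[-0.051,-0.02,0,-0.1,0,0,0.4],[-0.051,-0.07,0.001,-0.25,0,0,0.4],[-0.051,-0.12,0.002,-0.4,0,0,0.4],[-0.051,-0.17,0.003,-0.55,0,0,0.4],[-0.051,-0.19,0.0037,-0.7,0,0,0.4],[-0.051,-0.19,0.0037,-0.798,0,0,0.4],[-0.051,-0.19,0.0037,-0.798,0,0,0.4],[-0.051,-0.19,0.0037,-0.798,0,0,0.4]],
  ],
)

```text
time_s: 4.55
tcp_pos: [491.7, 59.7, 158.6]
tool_rot: [0.787, 0.257, -0.439, 0.349]
force: [1.0, -0.6, 0.7]
gripper_width: 51.3
```

```bash
cat >> h.py <<'E'
def plate():  # bed-normal height of the plate face at the two studs, from the top depth view, on patches of plate
    D=[r.snapshot("top")[1] for _ in range(3)]; d=np.median(D,0); W=cloud("top",d); o=(PL+PR)/2
    L=(W-o)@B; out=[]
    for s in(1,-1):
        k=(abs(L[...,1]*s-66)<16)&(abs(L[...,0])<50)&(abs(L[...,2])<12)&(d>0)
        out.append((round(float(np.median(L[...,2][k])),2),int(k.sum())))
    return out
E
python3 - <<'E'
from h import *
np.set_printoptions(precision=4,suppress=True)
show(); print(row(PL+6*n,Rt(2.36)));
z=np.load("top0.npz");W=cloud("top",z["d"]);L=(W-(PL+PR)/2)@B
for s in(1,-1):
    k=(abs(L[...,1]*s-66)<16)&(abs(L[...,0])<50)&(abs(L[...,2])<12); print("before",np.median(L[...,2][k]),k.sum())
print("now L,R",plate())
im,d=r.snapshot("scene"); p=proj("scene",PL+25*n)[0]; 
u,v=p.astype(int); c=im[v-110:v+50,u-130:u+70]; cv2.imwrite("pics/a2.png",cv2.resize(c,None,fx=3,fy=3)[:,:,::-1])
E
```

```text
t 4.55 tcp [491.7  59.7 158.6] j [-0.86  0.15  0.75  2.44 -1.05  0.15  0.21] Ftool [-0.2  1.3 -0.4] Ttool [ 0.04 -0.35 -0.39] w 51.3
[ 0.0485 -0.0024  0.0053 -0.0578  0.003   0.0085]
before 0.32349357830453085 1009
before -0.272710215988787 1002
now L,R [(0.15, 602), (-1.65, 1003)]
```

View pics/a2.png

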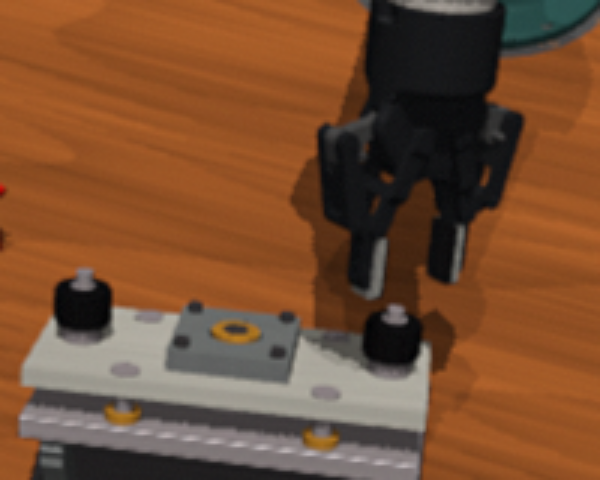

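The crop shows the jaws (crop 410,280) above and slightly to the right-back of the left knob (395,340). The last move stopped at the j4 and j6 limits. I'll descend in part and re-measure.

>>> step_arm(
  rows=[
    [[0.012,0,0,0,0,0,0.4],[0.024,0,0,0,0,0,0.4],[0.024,0,0,0,0,0,0.4]],
  ],
)

```text
time_s: 5.05
tcp_pos: [504.9, 58.2, 142.0]
tool_rot: [0.787, 0.255, -0.444, 0.345]
force: [0.1, -1.2, 0.1]
gripper_width: 51.3
```

```bash
python3 - <<'E'
from h import *
np.set_printoptions(precision=4,suppress=True)
show(); print(row(PL+6*n,Rt(2.36)));
E
```

```text
t 5.05 tcp [504.9  58.2 142. ] j [-0.71  0.22  0.6   2.41 -1.29  0.15  0.43] Ftool [-0.1  0.8  0.9] Ttool [-0.01 -0.38 -0.3 ] w 51.3
[ 0.0279 -0.0072  0.0046 -0.0694  0.0109  0.0122]
```

```bash
cat > fk.py <<'E'
from h import *
from scipy.optimize import least_squares
import itertools
D=[([1.10400677,0.46830693,-0.01161052,1.60349782,0.00598275,1.07143581,-0.05629989],[267.036,-592.07,230.436],[-0.69114294,-0.14924001,0.69144992,-0.14814135]),
([.86,.21,-.55,2.25,-.54,.29,.24],[505.6,-134.7,186.2],[0.778,0.267,-0.428,0.375]),
([.56,.38,-.3,2.24,-1.07,.15,.74],[546.8,-123.3,113.8],[0.778,0.268,-0.428,0.373]),
([.49,.38,-.23,2.24,-1.16,.17,.53],[547.5,-123.7,113.5],[0.826,0.2,-0.463,0.253]),
([.43,.37,-.16,2.24,-1.24,.19,.10],[548.4,-124.5,112.9],[0.863,0.079,-0.498,0.042]),
([-.86,.15,.75,2.44,-1.05,.15,.21],[491.7,59.7,158.6],[0.787,0.257,-0.439,0.349])]
def fk(q,p,s):
    ry=lambda a:R.from_rotvec([0,a,0]); rz=lambda a:R.from_rotvec([0,0,a])
    d1,l1,l2,l3,o1,o2=p[:6]
    A=rz(s[0]*q[0]); P=np.array([0,0,d1]); A=A*ry(q[1]); P=P+A.apply([0,o1,0])
    A=A*rz(s[1]*q[2]); P=P+A.apply([0,0,l1]); A=A*ry(q[3]); P=P+A.apply([0,o2,0])
    A=A*rz(s[2]*q[4]); P=P+A.apply([0,0,l2]); A=A*ry(q[5]); A=A*rz(s[3]*q[6]); P=P+A.apply([0,0,l3])
    return P,A*rz(p[6])*R.from_matrix(np.c_[[0,0,1],[0,1,0],[-1,0,0]])
def res(p,s):
    o=[]
    for i,(q,x,t) in enumerate(D):
        P,A=fk(q,p,s); w=5 if i in(0,6) else 1
        o+=list(w*(P-x)); o+=list(w*300*(A.inv()*R.from_quat(t)).as_rotvec())
    return np.array(o)
if __name__=="__main__":
    s0=r.state(); D.append((s0["joint_pos"],s0["tcp_pos"],s0["tool_rot"]))
    best=None
    for s in itertools.product((1,-1),repeat=4):
        for y in(0,np.pi/2,np.pi,-np.pi/2):
            f=least_squares(res,[285,421,314,330,-12,-13,y],args=(s,))
            if best is None or f.cost<best[0]: best=(f.cost,s,f.x,f.fun)
    print(best[0],best[1],best[2].round(3)); print(best[3].reshape(-1,6).round(1))
    np.savez("fk.npz",s=best[1],p=best[2])
E
python3 fk.py
```

```text
39.37978686687987 (-1, -1, -1, -1) [303.986 521.104 472.221 311.777 -29.893  -3.477   1.571]
[[ 0.4  0.2 -0.2 -0.2 -0.   0. ]
 [ 0.7 -1.8  2.1  0.3  0.  -1.2]
 [-2.7 -2.3  0.3 -1.9  0.5 -0.4]
 [-1.   2.4 -2.3  2.9  0.5  2.1]
 [ 1.8  0.9  2.   2.3 -1.   0.2]
 [-1.6 -2.6 -0.5 -1.7  0.4  0.1]
 [ 0.5  0.3 -0.1 -0.2 -0.   0. ]]
```

```bash
cat > ik.py <<'E'
from fk import *
z=np.load("fk.npz"); S,Pm=z["s"],z["p"]
lo=np.array([-2.53,-.31,-1.57,.28,-1.29,.15,-2.92])+.02; hi=np.array([2.53,2.02,1.55,2.44,4.43,1.84,2.92])-.02
def ik(p,Rg,q0):
    def f(q):
        P,A=fk(q,Pm,S); return np.r_[(P-p),300*(A.inv()*Rg).as_rotvec(),0.3*(q-q0)]
    return least_squares(f,np.clip(q0,lo+.01,hi-.01),bounds=(lo,hi))
def err(q,p,Rg):
    P,A=fk(q,Pm,S); return np.linalg.norm(P-p)+300*np.linalg.norm((A.inv()*Rg).as_rotvec())
E
cat > t.py <<'E'
from ik import *
np.set_printoptions(precision=2,suppress=True)
rng=np.random.default_rng(1)
for nm,p in (("L",PL+5*n),("Lup",PL+50*n),("R",PR+5*n),("Bush",(PL+PR)/2+16*n)):
  for a in (2.36,-1.57,0,1.57):
    sols=[]
    for _ in range(14):
        q0=lo+(hi-lo)*rng.random(7); q=ik(p,Rt(a),q0).x
        q=ik(p,Rt(a),q).x
        if err(q,p,Rt(a))<3: sols.append(q)
    if sols:
        A=np.array(sols); A=A[np.argsort(A[:,4])]; print(nm,a,len(A)); print(A[::max(1,len(A)//5)])
    else: print(nm,a,0)
E
timeout 500 python3 t.py
```

```text
L 2.36 6
[[ 0.69  0.5  -1.    2.34  1.71  0.39 -2.34]
 [ 0.89  0.76 -1.31  2.33  1.72  0.69 -2.23]
 [ 0.32  0.34 -0.56  2.36  1.84  0.17 -2.56]
 [ 0.32  0.34 -0.56  2.36  1.84  0.17 -2.56]
 [ 0.32  0.34 -0.56  2.36  1.84  0.17 -2.56]
 [-0.65  0.3   0.53  2.42  4.29  0.18  1.19]]
L -1.57 10
[[ 0.91  0.79 -1.34  2.33  1.72  0.72  1.71]
 [ 0.36  0.36 -0.6   2.36  1.82  0.19  1.4 ]
 [ 0.32  0.34 -0.56  2.36  1.84  0.17  1.37]
 [ 0.32  0.34 -0.56  2.36  1.84  0.17  1.37]
 [-0.63  0.3   0.51  2.42  4.27  0.17 -1.15]]
L 0 5
[[ 0.8   0.6  -1.15  2.34  1.71  0.5   0.07]
 [ 0.87  0.7  -1.26  2.33  1.71  0.62  0.11]
 [ 0.32  0.34 -0.56  2.36  1.84  0.17 -0.2 ]
 [ 0.32  0.34 -0.56  2.36  1.84  0.17 -0.2 ]
 [-0.63  0.3   0.51  2.42  4.27  0.17 -2.72]]
L 1.57 10
[[ 0.74  0.54 -1.06  2.34  1.71  0.43 -1.53]
 [ 0.61  0.45 -0.9   2.35  1.72  0.33 -1.59]
 [ 0.96  1.1  -1.55  2.33  1.77  1.06 -1.34]
 [ 0.44  0.38 -0.7   2.35  1.78  0.22 -1.68]
 [-0.63  0.3   0.51  2.42  4.27  0.17  1.99]]
Lup 2.36 3
[[ 0.54  0.25 -0.77  2.37  1.23  0.17 -1.95]
 [ 0.96  0.51 -1.3   2.36  1.49  0.48 -2.1 ]
 [ 1.04  0.84 
[... 2829 characters left out ...]
]]
Bush 0 9
[[ 0.83  0.43 -0.85  2.31  1.44  0.17  0.48]
 [ 0.83  0.43 -0.85  2.31  1.44  0.17  0.48]
 [ 0.83  0.43 -0.85  2.31  1.44  0.17  0.48]
 [ 0.85  0.44 -0.88  2.31  1.45  0.19  0.47]
 [ 0.93  0.49 -0.98  2.3   1.49  0.25  0.46]
 [ 1.13  0.73 -1.29  2.29  1.59  0.54  0.47]
 [ 1.18  0.88 -1.41  2.29  1.63  0.7   0.49]
 [ 1.19  0.92 -1.44  2.29  1.64  0.74  0.49]
 [ 1.21  1.08 -1.55  2.29  1.68  0.93  0.52]]
Bush 1.57 6
[[ 0.83  0.43 -0.85  2.31  1.44  0.17 -1.09]
 [ 0.83  0.43 -0.85  2.31  1.44  0.17 -1.09]
 [ 0.83  0.43 -0.85  2.31  1.44  0.17 -1.09]
 [ 1.05  0.6  -1.15  2.3   1.54  0.38 -1.11]
 [ 1.2   1.   -1.49  2.29  1.66  0.83 -1.07]
 [ 1.21  1.08 -1.55  2.29  1.68  0.93 -1.05]]
```

```bash
cat > sim.py <<'E'
from ik import *
LO,HI=lo-.02,hi+.02
def jac(q):
    P,A=fk(q,Pm,S); J=np.zeros((6,7))
    for i in range(7):
        d=q.copy(); d[i]+=1e-5; P2,A2=fk(d,Pm,S); J[:3,i]=(P2-P)/1e-5/1000; J[3:,i]=(A2*A.inv()).as_rotvec()/1e-5
    return P,A,J
def servo(q,P,A,lam=.02,it=6):
    for _ in range(it):
        p,a,J=jac(q); e=np.r_[(P-p)/1000,(A*a.inv()).as_rotvec()]
        fr=np.ones(7,bool)
        for _ in range(3):
            Jf=J*fr; dq=Jf.T@np.linalg.solve(Jf@Jf.T+lam**2*np.eye(6),e)
            bad=fr&(((q+dq)<LO)|((q+dq)>HI))
            if not bad.any(): break
            fr&=~bad
        q=np.clip(q+dq,LO,HI)
    return q
def run(q,P0,A0,rows):
    """rows relative to P0,A0; step limited"""
    p,a=P0,A0
    for w in rows:
        tp=P0+A0.apply(np.array(w[:3])*1000); ta=A0*R.from_rotvec(w[3:6])
        d=tp-p; L=np.linalg.norm(d); p=p+d*min(1,50/max(L,1e-9))
        g=(ta*a.inv()).as_rotvec(); G=np.linalg.norm(g); a=R.from_rotvec(g*min(1,.15/max(G,1e-9)))*a
        for k in range(1): q=servo(q,p,a)
    return q,p,a
E
cat > t2.py <<'E'
from sim import *
np.set_printoptions(precision=3,suppress=True)
q=np.array(D[0][0]); P,A=fk(q,Pm,S)
q,P,A=run(q,P,A,[[.045,-.3205,-.4065,-.543,.463,.259]]*14); print(q,D[1][0])
q,P,A=run(q,P,A,[[.03,-.001,-.002,0,0,0],[.06,-.001,-.002,0,0,0],[.084,-.001,-.002,.003,.002,-.002]]+[[.084,-.001,-.002,.003,.002,-.002]]*6); print(q,D[2][0])
q,P,A=run(q,P,A,[[.0003*i,0,0,.1*i,0,0] for i in range(1,9)]); print(q,D[4][0])
q,P,A=run(q,P,A,[[-.04,0,0,0,0,0]]+[[-.051,-.02-.05*i,.001*i,-.1-.15*i,0,0] for i in range(4)]+[[-.051,-.19,.0037,-.7,0,0]]+[[-.051,-.19,.0037,-.798,0,0]]*3);print(q,D[5][0])
q,P,A=run(q,P,A,[[.012,0,0,0,0,0]]+[[.024,0,0,0,0,0]]*2);print(q,[-.71,.22,.6,2.41,-1.29,.15,.43])
E
python3 t2.py
```

```text
[ 0.852  0.213 -0.549  2.252 -0.538  0.288  0.233] [0.86, 0.21, -0.55, 2.25, -0.54, 0.29, 0.24]
[ 0.519  0.38  -0.262  2.238 -1.123  0.161  0.788] [0.56, 0.38, -0.3, 2.24, -1.07, 0.15, 0.74]
[ 0.405  0.373 -0.132  2.244 -1.273  0.2    0.121] [0.43, 0.37, -0.16, 2.24, -1.24, 0.19, 0.1]
[-0.81   0.168  0.708  2.401 -0.999  0.17   0.221] [-0.86, 0.15, 0.75, 2.44, -1.05, 0.15, 0.21]
[-0.867  0.195  0.764  2.423 -1.234  0.17   0.442] [-0.71, 0.22, 0.6, 2.41, -1.29, 0.15, 0.43]
```

```bash
python3 - <<'E'
from h import *
np.set_printoptions(precision=4,suppress=True)
s=show(); R0=R.from_quat(s["tool_rot"]); x=row(s["tcp_pos"]+60*n+[0,0,40],R0); y=row([454,-48,365],R.from_quat([.547,.156,-.523,.634])); print(x,y)
E
```

```text
t 5.05 tcp [504.9  58.2 142. ] j [-0.71  0.22  0.6   2.41 -1.29  0.15  0.43] Ftool [-0.1  0.8  0.9] Ttool [-0.01 -0.38 -0.3 ] w 51.3
[-0.095   0.0119 -0.0141  0.      0.      0.    ] [-0.2293  0.1018  0.026  -0.5066 -0.5685  0.2418]
```

>>> step_arm(
  rows=[
    [[-0.048,0.006,-0.007,0,0,0,0.4],[-0.095,0.012,-0.014,0,0,0,0.4],[-0.095,0.012,-0.014,0,0,0,0.4],[-0.229,0.102,0.026,-0.507,-0.568,0.242,0.4],[-0.229,0.102,0.026,-0.507,-0.568,0.242,0.4],[-0.229,0.102,0.026,-0.507,-0.568,0.242,0.4],[-0.229,0.102,0.026,-0.507,-0.568,0.242,0.4],[-0.229,0.102,0.026,-0.507,-0.568,0.242,0.4],[-0.229,0.102,0.026,-0.507,-0.568,0.242,0.4],[-0.229,0.102,0.026,-0.507,-0.568,0.242,0.4],[-0.229,0.102,0.026,-0.507,-0.568,0.242,0.4],[-0.229,0.102,0.026,-0.507,-0.568,0.242,0.4],[-0.229,0.102,0.026,-0.507,-0.568,0.242,0.4]],
  ],
)

```text
time_s: 6.35
tcp_pos: [453.4, -46.6, 364.8]
tool_rot: [0.547, 0.157, -0.522, 0.636]
force: [0.3, -0.6, -1.0]
gripper_width: 51.1
```

```bash
cat > t4.py <<'E'
from t3 import *
s=show(); q=np.array(s["joint_pos"]); p,a=fk(q,Pm,S); tp,ta=PL+60*n,Rt(-.6)
print("row",row(tp,ta)); q,p,a,m=go(q,p,a,tp,ta); print(q,err(q,tp,ta),m)
for nm,tp,ta in(("Lgrip",PL+6*n,Rt(-.6)),("Lturned",PL+3*n,Rt(.9)),("up",PL+50*n,Rt(.9)),("R up",PR+50*n,Rt(-.6)),("R",PR+6*n,Rt(-.6)),("Rt",PR+3*n,Rt(.9))):
    q,p,a,m=go(q,p,a,tp,ta); print(nm,q,round(err(q,tp,ta),2),round(m,2))
E
python3 t4.py
```

```text
t 6.35 tcp [453.4 -46.6 364.8] j [-0.94 -0.21  0.46  2.22  0.88  1.13 -1.18] Ftool [ 1.2 -0.2  0. ] Ttool [-0.02  0.32 -0.56] w 51.1
row [ 0.119 -0.098 -0.172 -2.399  0.336  0.723]
[ 1.066  0.772 -1.551  2.359  1.55   0.782  0.878] 3.2321458103076565e-13 0.4158662586911035
Lgrip [ 0.923  0.836 -1.379  2.334  1.725  0.772  0.758] 0.0 0.16
Lturned [ 0.948  0.995 -1.477  2.331  1.758  0.94  -0.703] 0.0 0.15
up [ 1.033  0.748 -1.495  2.356  1.574  0.74  -0.647] 0.0 0.25
R up [ 1.436  0.983 -1.534  2.214  1.441  0.764  1.49 ] 0.0 0.33
R [ 1.344  1.016 -1.426  2.194  1.56   0.728  1.405] 0.0 0.12
Rt [ 1.341  1.035 -1.431  2.192  1.575  0.744 -0.101] 0.0 0.16
```

>>> step_arm(
  rows=[
    [[0.119,-0.098,-0.172,-2.399,0.336,0.723,0.4],[0.119,-0.098,-0.172,-2.399,0.336,0.723,0.4],[0.119,-0.098,-0.172,-2.399,0.336,0.723,0.4],[0.119,-0.098,-0.172,-2.399,0.336,0.723,0.4],[0.119,-0.098,-0.172,-2.399,0.336,0.723,0.4],[0.119,-0.098,-0.172,-2.399,0.336,0.723,0.4],[0.119,-0.098,-0.172,-2.399,0.336,0.723,0.4],[0.119,-0.098,-0.172,-2.399,0.336,0.723,0.4],[0.119,-0.098,-0.172,-2.399,0.336,0.723,0.4],[0.119,-0.098,-0.172,-2.399,0.336,0.723,0.4],[0.119,-0.098,-0.172,-2.399,0.336,0.723,0.4],[0.119,-0.098,-0.172,-2.399,0.336,0.723,0.4],[0.119,-0.098,-0.172,-2.399,0.336,0.723,0.4],[0.119,-0.098,-0.172,-2.399,0.336,0.723,0.4],[0.119,-0.098,-0.172,-2.399,0.336,0.723,0.4],[0.119,-0.098,-0.172,-2.399,0.336,0.723,0.4],[0.119,-0.098,-0.172,-2.399,0.336,0.723,0.4],[0.119,-0.098,-0.172,-2.399,0.336,0.723,0.4],[0.119,-0.098,-0.172,-2.399,0.336,0.723,0.4],[0.119,-0.098,-0.172,-2.399,0.336,0.723,0.4]],
  ],
)

```text
time_s: 8.35
tcp_pos: [483.9, 54.8, 160.2]
tool_rot: [-0.275, 0.454, 0.2, 0.824]
force: [-0.2, -0.3, 0.3]
gripper_width: 51.2
```

```bash
python3 - <<'E'
from h import *
np.set_printoptions(precision=4,suppress=True)
show(); print(row(PL+60*n,Rt(-.6)),row(PL+6*n,Rt(-.6)))
E
```

```text
t 8.35 tcp [483.9  54.8 160.2] j [ 1.05  0.62 -1.46  2.38  1.55  0.63  0.75] Ftool [-0.4 -0.1 -0.2] Ttool [-0.01  0.51  0.35] w 51.2
[ 0.0002  0.0011  0.0015 -0.077   0.0037  0.0245] [ 0.0542  0.0025  0.0013 -0.077   0.0037  0.0245]
```

>>> step_arm(
  rows=[
    [[0.0,0.001,0.001,-0.077,0.004,0.024,0.4],[0.015,0.001,0.001,-0.077,0.004,0.024,0.4],[0.025,0.001,0.001,-0.077,0.004,0.024,0.4],[0.025,0.001,0.001,-0.077,0.004,0.024,0.4]],
  ],
)

```text
time_s: 8.75
tcp_pos: [496.7, 58.9, 138.3]
tool_rot: [-0.299, 0.451, 0.226, 0.81]
force: [-0.8, 0.7, -0.0]
gripper_width: 51.4
```

```bash
python3 - <<'E'
from h import *
np.set_printoptions(precision=4,suppress=True)
show(); print(row(PL+6*n,Rt(-.6)))
im,d=r.snapshot("scene"); p=proj("scene",PL+25*n)[0]; print(proj("scene",r.state()["tcp_pos"])-p)
u,v=p.astype(int); c=im[v-80:v+40,u-75:u+75]; cv2.imwrite("pics/a3.png",cv2.resize(c,None,fx=4,fy=4)[:,:,::-1])
E
```

```text
t 8.75 tcp [496.7  58.9 138.3] j [ 0.97  0.67 -1.37  2.35  1.61  0.63  0.8 ] Ftool [-0.3  1.   0. ] Ttool [0.02 0.46 0.33] w 51.4
[ 0.0285  0.0001  0.0002 -0.0044 -0.0004  0.0005]
[[ 0.8732 -5.0547]]
```

View pics/a3.png

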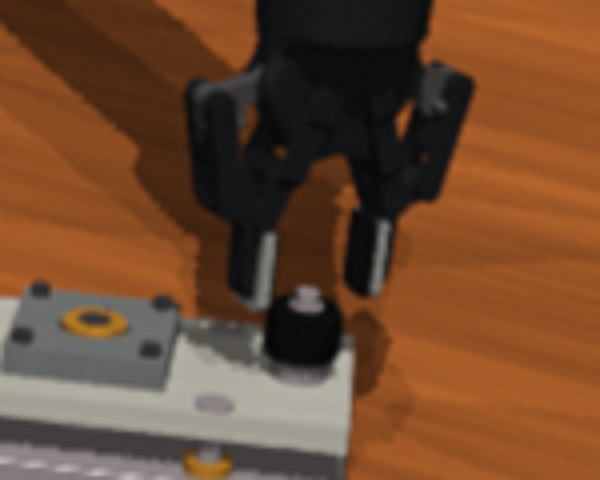

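The crop shows the jaws (mid at about 310,290) centred over the left knob's stud (307,295). Next: descend, grip and turn it 1.5 rad.

>>> step_arm(
  rows=[
    [[0.015,0,0,0,0,0,0.4],[0.0285,0,0,0,0,0,0.4],[0.0285,0,0,0,0,0,0.5],[0.0285,0,0,0,0,0,0.75],[0.0285,0,0,0,0,0,0.75],[0.0285,0,0,0,0,0,0.75],[0.0285,0,0,0,0,0,0.75],[0.0288,0,0,0.14,0,0,0.75],[0.0291,0,0,0.28,0,0,0.75],[0.0293,0,0,0.42,0,0,0.75],[0.0296,0,0,0.56,0,0,0.75],[0.0299,0,0,0.7,0,0,0.75],[0.0302,0,0,0.84,0,0,0.75],[0.0305,0,0,0.98,0,0,0.75],[0.0307,0,0,1.12,0,0,0.75],[0.031,0,0,1.26,0,0,0.75],[0.0313,0,0,1.4,0,0,0.75],[0.0315,0,0,1.5,0,0,0.75],[0.0315,0,0,1.5,0,0,0.75]],
  ],
)

```text
time_s: 10.7
tcp_pos: [512.2, 61.1, 112.4]
tool_rot: [0.332, 0.483, -0.144, 0.798]
force: [-7.3, -10.2, 12.7]
gripper_width: 32.5
```

```bash
python3 - <<'E'
from h import *
np.set_printoptions(precision=4,suppress=True)
show(); print(row(PL+6*n,Rt(-.6)));print(row(PR+50*n,Rt(-.6)),row(PR+4*n,Rt(-.6)))
E
```

```text
t 10.7 tcp [512.2  61.1 112.4] j [ 0.93  0.89 -1.41  2.34  1.74  0.83 -0.74] Ftool [-15.5  -6.6   5.9] Ttool [ 0.05 -0.58 -2.  ] w 32.5
[-0.0017  0.0002 -0.0011 -1.5041  0.0026  0.0057]
[-0.0447 -0.1178  0.1482 -1.5041  0.0026  0.0057] [ 0.0013 -0.1177  0.1479 -1.5041  0.0026  0.0057]
```

>>> step_arm(
  rows=[
    [[0,0,0,0,0,0,0.4],[0,0,0,0,0,0,0.4],[-0.025,0,0,0,0,0,0.4],[-0.045,-0.01,0.01,-0.1,0,0,0.4],[-0.045,-0.035,0.045,-0.25,0,0,0.4],[-0.045,-0.065,0.08,-0.4,0,0,0.4],[-0.045,-0.095,0.12,-0.55,0,0,0.4],[-0.045,-0.118,0.148,-0.7,0,0,0.4],[-0.045,-0.118,0.148,-0.85,0,0,0.4],[-0.045,-0.118,0.148,-1.0,0,0,0.4],[-0.045,-0.118,0.148,-1.15,0,0,0.4],[-0.045,-0.118,0.148,-1.3,0,0,0.4],[-0.045,-0.118,0.148,-1.45,0,0,0.4],[-0.045,-0.118,0.148,-1.504,0.003,0.006,0.4],[-0.045,-0.118,0.148,-1.504,0.003,0.006,0.4],[-0.045,-0.118,0.148,-1.504,0.003,0.006,0.4]],
  ],
)

```text
time_s: 12.3
tcp_pos: [526.5, -126.1, 150.9]
tool_rot: [-0.301, 0.449, 0.231, 0.809]
force: [0.4, 1.0, 0.0]
gripper_width: 50.8
```

```bash
python3 - <<'E'
from h import *
np.set_printoptions(precision=4,suppress=True)
show(); print(row(PR+4*n,Rt(-.6)),plate())
E
```

```text
t 12.3 tcp [ 526.5 -126.1  150.9] j [ 1.44  0.97 -1.53  2.22  1.43  0.75  1.5 ] Ftool [0.2 0.5 0.9] Ttool [0.01 0.5  0.29] w 50.8
[ 0.0446 -0.0017 -0.0026  0.0041  0.0052 -0.0053] [(-2.4, 1009), (-2.04, 954)]
```

>>> step_arm(
  rows=[
    [[0.025,-0.0017,-0.0026,0.004,0.005,-0.005,0.4],[0.0446,-0.0017,-0.0026,0.004,0.005,-0.005,0.4],[0.0446,-0.0017,-0.0026,0.004,0.005,-0.005,0.5],[0.0446,-0.0017,-0.0026,0.004,0.005,-0.005,0.75],[0.0446,-0.0017,-0.0026,0.004,0.005,-0.005,0.75],[0.0446,-0.0017,-0.0026,0.004,0.005,-0.005,0.75],[0.0446,-0.0017,-0.0026,0.004,0.005,-0.005,0.75],[0.0449,-0.0017,-0.0026,0.144,0.005,-0.005,0.75],[0.0452,-0.0017,-0.0026,0.284,0.005,-0.005,0.75],[0.0454,-0.0017,-0.0026,0.424,0.005,-0.005,0.75],[0.0457,-0.0017,-0.0026,0.564,0.005,-0.005,0.75],[0.046,-0.0017,-0.0026,0.704,0.005,-0.005,0.75],[0.0463,-0.0017,-0.0026,0.844,0.005,-0.005,0.75],[0.0466,-0.0017,-0.0026,0.984,0.005,-0.005,0.75],[0.0468,-0.0017,-0.0026,1.124,0.005,-0.005,0.75],[0.047,-0.0017,-0.0026,1.204,0.005,-0.005,0.75],[0.047,-0.0017,-0.0026,1.204,0.005,-0.005,0.75]],
  ],
)

```text
time_s: 14.15
tcp_pos: [548.9, -126.0, 110.1]
tool_rot: [0.209, 0.502, -0.068, 0.837]
force: [-2.2, -3.2, 1.6]
gripper_width: 32.3
```

```bash
python3 - <<'E'
from h import *
np.set_printoptions(precision=4,suppress=True)
show(); print(row(PR+4*n,Rt(-.6)));print(row(PL+48*n,Rt(-.6)),row(PL+3*n,Rt(-.6)))
E
```

```text
t 14.15 tcp [ 548.9 -126.   110.1] j [ 1.34  1.02 -1.42  2.19  1.56  0.73  0.2 ] Ftool [-2.8 -3.2  0.3] Ttool [ 0.12  0.76 -0.38] w 32.3
[-0.0017  0.0015 -0.0007 -1.202  -0.0042  0.0005]
[-0.0458  0.1582 -0.1081 -1.202  -0.0042  0.0005] [-0.0008  0.1583 -0.108  -1.202  -0.0042  0.0005]
```

>>> step_arm(
  rows=[
    [[0,0,0,0,0,0,0.4],[0,0,0,0,0,0,0.4],[-0.025,0,0,0,0,0,0.4],[-0.046,0.015,-0.01,-0.1,0,0,0.4],[-0.046,0.05,-0.034,-0.25,0,0,0.4],[-0.046,0.09,-0.062,-0.4,0,0,0.4],[-0.046,0.13,-0.089,-0.55,0,0,0.4],[-0.046,0.158,-0.108,-0.7,0,0,0.4],[-0.046,0.158,-0.108,-0.85,0,0,0.4],[-0.046,0.158,-0.108,-1.0,0,0,0.4],[-0.046,0.158,-0.108,-1.15,0,0,0.4],[-0.046,0.158,-0.108,-1.202,-0.004,0,0.4],[-0.046,0.158,-0.108,-1.202,-0.004,0,0.4],[-0.046,0.158,-0.108,-1.202,-0.004,0,0.4]],
  ],
)

```text
time_s: 15.55
tcp_pos: [489.6, 58.9, 149.9]
tool_rot: [-0.301, 0.45, 0.228, 0.809]
force: [-0.5, 0.0, 0.3]
gripper_width: 51.3
```

```bash
python3 - <<'E'
from h import *
np.set_printoptions(precision=4,suppress=True)
show(); print(row(PL+3*n,Rt(-.6)),plate())
E
```

```text
t 15.55 tcp [489.6  58.9 149.9] j [ 1.03  0.78 -1.51  2.36  1.59  0.77  0.85] Ftool [-0.5  0.2 -0.2] Ttool [-0.    0.45  0.3 ] w 51.3
[ 0.0451 -0.0013 -0.0005  0.0011  0.0012 -0.0018] [(-2.86, 617), (-4.09, 1007)]
```

>>> step_arm(
  rows=[
    [[0.025,-0.001,0,0,0,-0.002,0.4],[0.0445,-0.001,0,0,0,-0.002,0.4],[0.0445,-0.001,0,0,0,-0.002,0.5],[0.0445,-0.001,0,0,0,-0.002,0.75],[0.0445,-0.001,0,0,0,-0.002,0.75],[0.0445,-0.001,0,0,0,-0.002,0.75],[0.0445,-0.001,0,0,0,-0.002,0.75],[0.0448,-0.001,0,0.14,0,-0.002,0.75],[0.0451,-0.001,0,0.28,0,-0.002,0.75],[0.0453,-0.001,0,0.42,0,-0.002,0.75],[0.0456,-0.001,0,0.56,0,-0.002,0.75],[0.0459,-0.001,0,0.7,0,-0.002,0.75],[0.0462,-0.001,0,0.84,0,-0.002,0.75],[0.0465,-0.001,0,0.98,0,-0.002,0.75],[0.0468,-0.001,0,1.12,0,-0.002,0.75],[0.0469,-0.001,0,1.18,0,-0.002,0.75],[0.0469,-0.001,0,1.18,0,-0.002,0.75]],
  ],
)

```text
time_s: 17.4
tcp_pos: [513.1, 62.2, 109.7]
tool_rot: [0.199, 0.501, -0.062, 0.84]
force: [-0.9, -2.0, 2.1]
gripper_width: 32.8
```

```bash
python3 -c "
from h import *
show(); print(row(PL+3*n,Rt(-.6)))"
```

```text
t 17.4 tcp [513.1  62.2 109.7] j [ 0.95  0.97 -1.46  2.33  1.76  0.91 -0.39] Ftool [-2.5 -1.5  0.9] Ttool [ 0.1   0.62 -0.59] w 32.8
[-1.55612992e-03  1.42649128e-05 -1.65722602e-04 -1.17889226e+00
 -2.22246256e-04  1.02355694e-03]
```

>>> step_arm(
  rows=[
    [[0.0001,0,0,0.07,0,0,0.75],[0.0003,0,0,0.14,0,0,0.75],[0.0003,0,0,0.14,0,0,0.75]],
  ],
)

```text
time_s: 17.7
tcp_pos: [513.2, 62.1, 109.4]
tool_rot: [0.257, 0.495, -0.097, 0.824]
force: [-3.3, -4.4, 4.7]
gripper_width: 32.3
```

```bash
python3 -c "
from h import *
show(); print(row(PL+3*n,Rt(-.6)))"
```

```text
t 17.7 tcp [513.2  62.1 109.4] j [ 0.95  0.98 -1.47  2.33  1.76  0.93 -0.53] Ftool [-6.1 -3.6  1.5] Ttool [ 0.08  0.4  -0.89] w 32.3
[-1.86466286e-03  8.02550986e-05 -1.37637052e-04 -1.31730265e+00
 -2.69218313e-04  1.44693228e-03]
```

>>> step_arm(
  rows=[
    [[0.0001,0,0,0.05,0,0,0.75],[0.0002,0,0,0.1,0,0,0.75],[0.0002,0,0,0.1,0,0,0.75]],
  ],
)

```text
time_s: 18.0
tcp_pos: [513.9, 61.6, 109.6]
tool_rot: [0.296, 0.489, -0.121, 0.812]
force: [-3.9, -4.9, 5.3]
gripper_width: 32.1
```

```bash
python3 -c "
from h import *
show(); print(row(PL+3*n,Rt(-.6)))"
```

```text
t 18.0 tcp [513.9  61.6 109.6] j [ 0.95  0.99 -1.47  2.33  1.76  0.94 -0.62] Ftool [-6.9 -3.9  2. ] Ttool [-0.91 -0.15 -1.24] w 32.1
[-1.93179574e-03  9.02403440e-05 -9.97842177e-04 -1.41306911e+00
  1.76548737e-03  3.69731778e-03]
```

```bash
python3 -c "
from h import *
np.set_printoptions(precision=4,suppress=True)
print(row(PR+45*n,Rt(0)),row(PR+2*n,Rt(0)))"
```

```text
[-0.0433 -0.1309  0.1369 -0.8131  0.0026  0.0028] [-0.0003 -0.1308  0.1367 -0.8131  0.0026  0.0028]
```

>>> step_arm(
  rows=[
    [[0,0,0,0,0,0,0.4],[0,0,0,0,0,0,0.4],[-0.025,0,0,0,0,0,0.4],[-0.044,-0.01,0.01,-0.1,0,0,0.4],[-0.044,-0.04,0.04,-0.25,0,0,0.4],[-0.044,-0.07,0.073,-0.4,0,0,0.4],[-0.044,-0.1,0.105,-0.55,0,0,0.4],[-0.044,-0.131,0.137,-0.7,0,0,0.4],[-0.044,-0.131,0.137,-0.813,0.0026,0.0028,0.4],[-0.044,-0.131,0.137,-0.813,0.0026,0.0028,0.4],[-0.044,-0.131,0.137,-0.813,0.0026,0.0028,0.4],[-0.044,-0.131,0.137,-0.813,0.0026,0.0028,0.4]],
  ],
)

```text
time_s: 19.2
tcp_pos: [526.6, -127.2, 146.2]
tool_rot: [-0.044, 0.498, 0.084, 0.862]
force: [-0.3, 1.1, -0.2]
gripper_width: 51.0
```

```bash
python3 -c "
from h import *
np.set_printoptions(precision=4,suppress=True)
show();print(row(PR+2*n,Rt(0)),plate())"
```

```text
t 19.2 tcp [ 526.6 -127.2  146.2] j [ 1.43  0.99 -1.53  2.22  1.46  0.76  0.87] Ftool [ 0.1  1.2 -0.2] Ttool [ 0.01  0.59 -0.03] w 51.0
[ 0.0426 -0.0017  0.0013 -0.0073 -0.001  -0.0044] [(-5.11, 1004), (-4.53, 811)]
```

>>> step_arm(
  rows=[
    [[0.025,-0.002,0.001,-0.007,-0.001,-0.004,0.4],[0.0426,-0.002,0.001,-0.007,-0.001,-0.004,0.4],[0.0426,-0.002,0.001,-0.007,-0.001,-0.004,0.5],[0.0426,-0.002,0.001,-0.007,-0.001,-0.004,0.75],[0.0426,-0.002,0.001,-0.007,-0.001,-0.004,0.75],[0.0426,-0.002,0.001,-0.007,-0.001,-0.004,0.75],[0.0426,-0.002,0.001,-0.007,-0.001,-0.004,0.75],[0.0429,-0.002,0.001,0.12,-0.001,-0.004,0.75],[0.0431,-0.002,0.001,0.24,-0.001,-0.004,0.75],[0.0433,-0.002,0.001,0.33,-0.001,-0.004,0.75],[0.0433,-0.002,0.001,0.33,-0.001,-0.004,0.75]],
  ],
)

```text
time_s: 20.45
tcp_pos: [549.3, -126.0, 109.5]
tool_rot: [0.096, 0.505, -0.001, 0.858]
force: [-0.9, -0.3, 2.3]
gripper_width: 31.8
```

```bash
python3 -c "
from h import *
show(); print(row(PR+2*n,Rt(0)))"
```

```text
t 20.45 tcp [ 549.3 -126.   109.5] j [ 1.34  1.04 -1.43  2.19  1.58  0.74  0.46] Ftool [-2.5  0.   0.4] Ttool [0.06 0.51 0.24] w 31.8
[-0.00042834  0.0016885  -0.00037983 -0.33627258 -0.00039612  0.00159421]
```

>>> step_arm(
  rows=[
    [[0.0001,0,0,0.06,0,0,0.75],[0.0002,0,0,0.12,0,0,0.75],[0.0002,0,0,0.12,0,0,0.75]],
  ],
)

```text
time_s: 20.75
tcp_pos: [549.4, -126.5, 109.1]
tool_rot: [0.146, 0.504, -0.032, 0.851]
force: [-0.4, -1.7, 2.8]
gripper_width: 32.6
```

```bash
python3 -c "
from h import *
show(); print(row(PR+2*n,Rt(0)))"
```

```text
t 20.75 tcp [ 549.4 -126.5  109.1] j [ 1.34  1.04 -1.43  2.19  1.58  0.75  0.35] Ftool [-2.8 -1.1  1.4] Ttool [ 0.05  0.37 -0.25] w 32.6
[-0.00076949  0.00224011 -0.00060351 -0.45425916 -0.00072608  0.00283965]
```

>>> step_arm(
  rows=[
    [[0.0001,0,0,0.05,0,0,0.75],[0.0002,0,0,0.1,0,0,0.75],[0.0002,0,0,0.1,0,0,0.75]],
  ],
)

```text
time_s: 21.05
tcp_pos: [548.1, -127.7, 107.5]
tool_rot: [0.186, 0.503, -0.058, 0.842]
force: [-4.3, -5.2, 0.3]
gripper_width: 32.2
```

```bash
python3 -c "
from h import *
show(); print(row(PR+2*n,Rt(0)))"
```

```text
t 21.05 tcp [ 548.1 -127.7  107.5] j [ 1.34  1.04 -1.43  2.19  1.58  0.75  0.25] Ftool [-2.8 -5.9 -1.5] Ttool [-1.07  0.79 -1.33] w 32.2
[-1.39529756e-03  3.97441218e-03  4.35809892e-04 -5.51017758e-01
 -3.55705169e-03  6.61920237e-03]
```

Both knobs have come up solid: torque was −0.9 N m on the left and −1.07 N m on the right. Next is the bushing.

```bash
python3 -c "
from h import *
np.set_printoptions(precision=4,suppress=True)
C=(PL+PR)/2
print(row(PR+45*n,Rt(.4)),row(C+45*n,Rt(0)))"
```

```text
[-0.0444  0.0037  0.0004 -0.151  -0.0021  0.0071] [-0.0449  0.0847 -0.0492 -0.551  -0.0036  0.0066]
```

>>> step_arm(
  rows=[
    [[0,0,0,0,0,0,0.42],[0,0,0,0,0,0,0.42],[-0.025,0.003,0,0,0,0.005,0.42],[-0.045,0.01,-0.003,-0.1,-0.004,0.0066,0.42],[-0.045,0.04,-0.022,-0.25,-0.004,0.0066,0.42],[-0.045,0.07,-0.04,-0.4,-0.004,0.0066,0.42],[-0.045,0.0847,-0.0492,-0.551,-0.004,0.0066,0.42],[-0.045,0.0847,-0.0492,-0.551,-0.004,0.0066,0.42],[-0.045,0.0847,-0.0492,-0.551,-0.004,0.0066,0.42],[-0.045,0.0847,-0.0492,-0.551,-0.004,0.0066,0.42]],
  ],
)

```text
time_s: 22.05
tcp_pos: [511.3, -34.1, 149.1]
tool_rot: [-0.044, 0.496, 0.084, 0.863]
force: [0.1, -0.3, -0.2]
gripper_width: 49.6
```

```bash
python3 - <<'E'
from h import *
np.set_printoptions(precision=4,suppress=True)
C=(PL+PR)/2
show(); print(row(C+12*n,Rt(0)))
im,d=r.snapshot("scene"); p=proj("scene",C+14*n)[0]; print(p,proj("scene",r.state()["tcp_pos"])-p)
u,v=p.astype(int); c=im[v-65:v+55,u-75:u+75]; cv2.imwrite("pics/a4.png",cv2.resize(c,None,fx=4,fy=4)[:,:,::-1]); print("crop origin",u-75,v-65)
print(plate())
E
```

```text
t 22.05 tcp [511.3 -34.1 149.1] j [ 1.27  0.88 -1.53  2.31  1.54  0.75  0.55] Ftool [ 0.2 -0.3 -0. ] Ttool [-0.01  0.53 -0.01] w 49.6
[ 0.0336 -0.0009 -0.0026 -0.0076  0.0044 -0.004 ]
[316.6939 216.7503] [[  1.6544 -15.6097]]
crop origin 241 151
[(-5.31, 944), (-5.32, 919)]
```

View pics/a4.png

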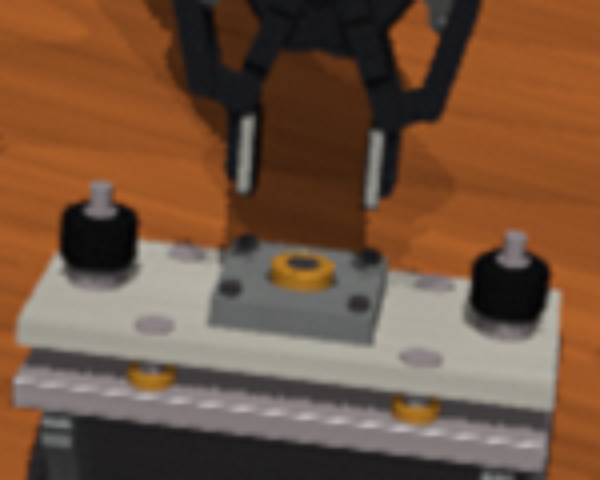

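The crop shows the bushing standing proud in the housing, its top at crop (303,263), which is exactly where predicted. The jaws are straddling above it, and the plate reads level (−5.31/−5.32).

>>> step_arm(
  rows=[
    [[0.012,-0.001,-0.0026,-0.008,0.004,-0.004,0.42],[0.024,-0.001,-0.0026,-0.008,0.004,-0.004,0.42],[0.0335,-0.001,-0.0026,-0.008,0.004,-0.004,0.42],[0.0335,-0.001,-0.0026,-0.008,0.004,-0.004,0.42],[0.0335,-0.001,-0.0026,-0.008,0.004,-0.004,0.42]],
  ],
)

```text
time_s: 22.75
tcp_pos: [525.3, -31.1, 118.9]
tool_rot: [-0.049, 0.497, 0.085, 0.862]
force: [-0.2, -0.4, 0.3]
gripper_width: 49.6
```

```bash
python3 -c "
from h import *
show(); print(row((PL+PR)/2+10*n,Rt(0)).round(4))"
```

```text
t 22.75 tcp [525.3 -31.1 118.9] j [ 1.19  0.92 -1.44  2.3   1.65  0.74  0.48] Ftool [-0.3 -0.4 -0.1] Ttool [-0.01  0.52  0.  ] w 49.6
[ 0.0024 -0.001   0.0003  0.0029  0.0003 -0.0011]
```

>>> step_arm(
  rows=[
    [[0.001,0,0,0,0,0,0.42],[0.002,0,0,0,0,0,0.42],[0.002,0,0,0,0,0,0.42]],
  ],
)

```text
time_s: 23.05
tcp_pos: [526.4, -31.0, 117.2]
tool_rot: [-0.05, 0.497, 0.085, 0.862]
force: [-0.9, -0.3, 0.1]
gripper_width: 49.7
```

```bash
python3 -c "
from h import *
show(); print(row((PL+PR)/2+10*n,Rt(0)).round(4))"
```

```text
t 23.05 tcp [526.4 -31.  117.2] j [ 1.18  0.93 -1.43  2.29  1.66  0.74  0.48] Ftool [-0.5 -0.1 -0.8] Ttool [-0.04  0.51  0.  ] w 49.7
[ 0.0004 -0.0009  0.0002  0.0034  0.0005 -0.0004]
```

>>> step_arm(
  rows=[
    [[0.001,0,0,0,0,0,0.42],[0.0015,0,0,0,0,0,0.42],[0.0015,0,0,0,0,0,0.42]],
  ],
)

```text
time_s: 23.35
tcp_pos: [527.1, -30.7, 115.8]
tool_rot: [-0.05, 0.497, 0.085, 0.862]
force: [-0.1, -0.9, -0.0]
gripper_width: 49.7
```

```bash
python3 -c "
from h import *
show(); print(row((PL+PR)/2+10*n,Rt(0)).round(4))"
```

```text
t 23.35 tcp [527.1 -30.7 115.8] j [ 1.18  0.93 -1.43  2.29  1.66  0.74  0.48] Ftool [-0.1 -0.9 -0.3] Ttool [ 0.02  0.53 -0.04] w 49.7
[-0.0012 -0.001   0.0003  0.0036  0.0003 -0.0007]
```

>>> step_arm(
  rows=[
    [[0.0005,0,0,0,0,0,0.42],[0.001,0,0,0,0,0,0.42],[0.001,0,0,0,0,0,0.42]],
  ],
)

```text
time_s: 23.65
tcp_pos: [527.6, -30.6, 114.9]
tool_rot: [-0.05, 0.497, 0.085, 0.862]
force: [0.3, 0.4, 0.3]
gripper_width: 49.8
```

>>> step_arm(
  rows=[
    [[0.0005,0,0,0,0,0,0.42],[0.001,0,0,0,0,0,0.42],[0.001,0,0,0,0,0,0.42]],
  ],
)

```text
time_s: 23.95
tcp_pos: [528.1, -30.5, 114.0]
tool_rot: [-0.05, 0.497, 0.085, 0.862]
force: [0.3, -0.7, 0.6]
gripper_width: 49.4
```

```bash
python3 -c "
from h import *
show(); print(row((PL+PR)/2+8*n,Rt(0)).round(4))"
```

```text
t 23.95 tcp [528.1 -30.5 114. ] j [ 1.17  0.93 -1.42  2.29  1.67  0.74  0.47] Ftool [-0.4 -0.7  0.4] Ttool [-0.   0.5  0. ] w 49.4
[-0.0013 -0.001   0.0003  0.0036  0.0003 -0.0007]
```

>>> step_arm(
  rows=[
    [[0.0005,0,0,0,0,0,0.42],[0.001,0,0,0,0,0,0.42],[0.001,0,0,0,0,0,0.42]],
  ],
)

```text
time_s: 24.25
tcp_pos: [528.6, -30.4, 113.1]
tool_rot: [-0.05, 0.497, 0.085, 0.862]
force: [0.4, 0.0, 0.5]
gripper_width: 49.7
```

>>> step_arm(
  rows=[
    [[0.0005,0,0,0,0,0,0.42],[0.001,0,0,0,0,0,0.42],[0.001,0,0,0,0,0,0.42]],
  ],
)

```text
time_s: 24.55
tcp_pos: [529.1, -30.3, 112.3]
tool_rot: [-0.05, 0.497, 0.085, 0.862]
force: [0.2, -0.8, -0.2]
gripper_width: 49.4
```

```bash
python3 -c "
from h import *
show(); print(row((PL+PR)/2+8*n,Rt(0)).round(4))"
```

```text
t 24.55 tcp [529.1 -30.3 112.3] j [ 1.17  0.93 -1.42  2.29  1.68  0.75  0.47] Ftool [ 0.2 -0.8 -0.1] Ttool [0.02 0.5  0.  ] w 49.4
[-0.0033 -0.0011  0.0002  0.0036  0.0004 -0.0007]
```

>>> step_arm(
  rows=[
    [[0,0.001,0,0,0,0,0.52],[0,0.001,0,0,0,0,0.52],[0,0.001,0,0,0,0,0.52]],
  ],
)

```text
time_s: 24.85
tcp_pos: [528.7, -28.8, 112.6]
tool_rot: [-0.05, 0.497, 0.085, 0.862]
force: [-3.7, 0.1, 5.1]
gripper_width: 41.2
```

```bash
python3 - <<'E'
from h import *
show(); print(row((PL+PR)/2+8*n,Rt(0)).round(4))
im,d=r.snapshot("scene"); c=im[178:238,274:354]; cv2.imwrite("pics/a5.png",cv2.resize(c,None,fx=8,fy=8,interpolation=cv2.INTER_CUBIC)[:,:,::-1])
E
```

```text
t 24.85 tcp [528.7 -28.8 112.6] j [ 1.17  0.93 -1.42  2.29  1.68  0.75  0.47] Ftool [-6.2  0.8 -0.6] Ttool [-0.06  0.58  0.43] w 41.2
[-0.003  -0.0026  0.0001  0.0043  0.0009 -0.0015]
```

View pics/a5.png

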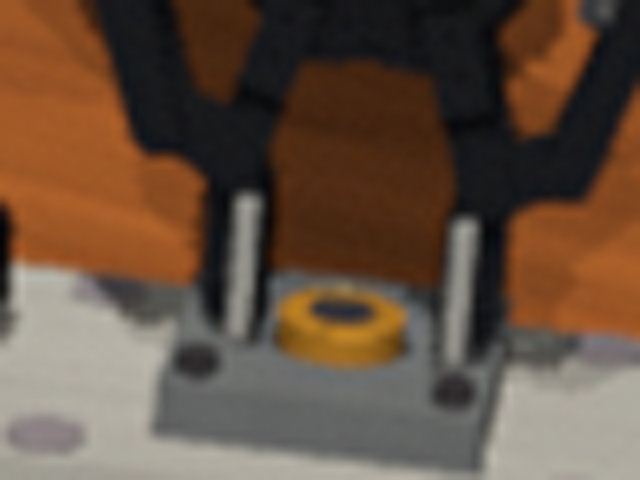

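The crop shows the jaw tips resting on the housing face either side of the proud bushing. The jaw middle is at about 353 and the bushing at 342, so the jaws sit about 2 mm too far along +y. I'll back off 3 mm, shift and grip.

>>> step_arm(
  rows=[
    [[-0.003,0,0,0,0,0,0.52],[-0.003,-0.002,0,0,0,0,0.52],[-0.003,-0.002,0,0,0,0,0.6],[-0.003,-0.002,0,0,0,0,0.8],[-0.003,-0.002,0,0,0,0,0.8],[-0.003,-0.002,0,0,0,0,0.8],[-0.003,-0.002,0,0,0,0,0.8]],
  ],
)

```text
time_s: 25.6
tcp_pos: [527.8, -32.2, 115.2]
tool_rot: [-0.05, 0.497, 0.084, 0.862]
force: [-5.3, -1.7, 6.8]
gripper_width: 26.2
```

```bash
python3 - <<'E'
from h import *
show(); print(row((PL+PR)/2+8*n,Rt(0)).round(4))
im,d=r.snapshot("scene"); c=im[178:238,274:354]; cv2.imwrite("pics/a6.png",cv2.resize(c,None,fx=8,fy=8,interpolation=cv2.INTER_CUBIC)[:,:,::-1])
E
```

```text
t 25.6 tcp [527.8 -32.2 115.2] j [ 1.18  0.93 -1.43  2.29  1.67  0.75  0.48] Ftool [-8.7 -0.7 -1.4] Ttool [ 0.01  0.77 -0.33] w 26.2
[0.0001 0.0005 0.0002 0.0035 0.0003 0.001 ]
```

View pics/a6.png

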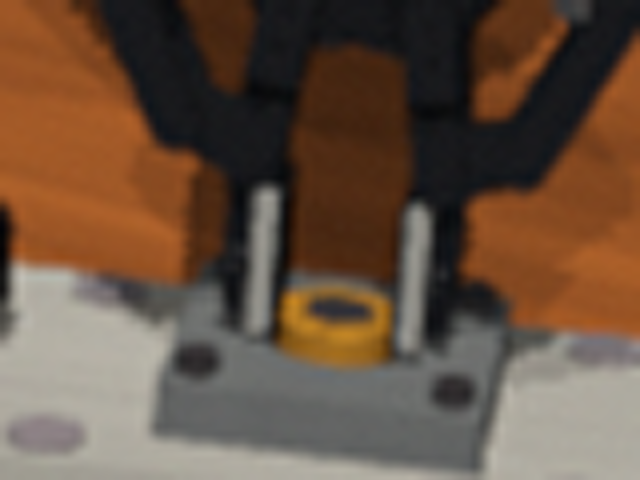

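The crop shows the jaws closed on the bushing, with the tips at about (260,335) and (412,350) and the brass ring between them. Next is the slow draw-out along the axis.

>>> step_arm(
  rows=[
    [[-0.001,0,0,0,0,0,0.8],[-0.002,0,0,0,0,0,0.8],[-0.003,0,0,0,0,0,0.8],[-0.005,0,0,0,0,0,0.8],[-0.007,0,0,0,0,0,0.8],[-0.009,0,0,0,0,0,0.8],[-0.011,0,0,0,0,0,0.8],[-0.013,0,0,0,0,0,0.8],[-0.015,0,0,0,0,0,0.8],[-0.017,0,0,0,0,0,0.8],[-0.019,0,0,0,0,0,0.8],[-0.021,0,0,0,0,0,0.8],[-0.023,0,0,0,0,0,0.8],[-0.025,0,0,0,0,0,0.8],[-0.027,0,0,0,0,0,0.8],[-0.03,0,0,0,0,0,0.8],[-0.03,0,0,0,0,0,0.8]],
  ],
)

```text
time_s: 27.35
tcp_pos: [513.0, -34.6, 141.2]
tool_rot: [-0.05, 0.497, 0.085, 0.862]
force: [-0.3, -0.3, -1.1]
gripper_width: 26.4
```

```bash
python3 - <<'E'
from h import *
show()
im,d=r.snapshot("scene"); c=im[150:240,264:384]; cv2.imwrite("pics/a7.png",cv2.resize(c,None,fx=5,fy=5,interpolation=cv2.INTER_CUBIC)[:,:,::-1])
E
```

```text
t 27.35 tcp [513.  -34.6 141.2] j [ 1.25  0.87 -1.49  2.31  1.56  0.73  0.54] Ftool [ 0.8 -0.2 -0.8] Ttool [-0.03  0.66 -0.  ] w 26.4
```

View pics/a7.png

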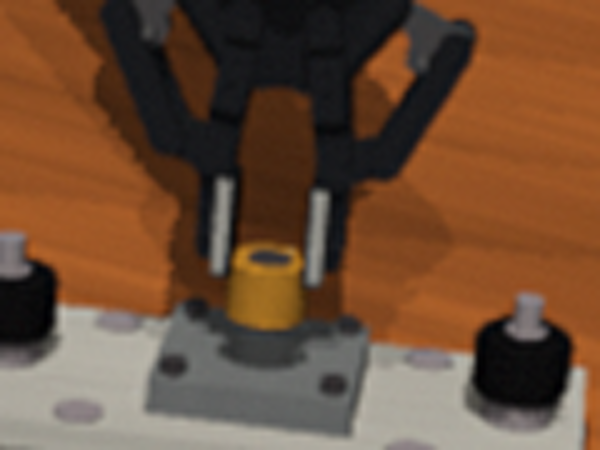

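The crop shows the bushing clear of the housing, hanging straight between the jaws at (265,290).

```bash
cat > t5.py <<'E'
from t3 import *
s=show(); q=np.array(s["joint_pos"]); p,a=fk(q,Pm,S)
T=np.array([460.,319,0]); sp=.2
for nm,tp,ta in(("up",s["tcp_pos"]+[-15,0,60.],R.from_quat(s["tool_rot"])),("tray up",T+[0,0,70.],DOWN(sp)),("down",T+[0,0,22.],DOWN(sp))):
    print(nm,"row",row(tp,ta)); q,p,a,m=go(q,p,a,tp,ta); print(q,round(err(q,tp,ta),2),round(m,2))
E
python3 t5.py
```

```text
t 27.4 tcp [513.1 -34.6 141.1] j [ 1.25  0.87 -1.49  2.31  1.56  0.73  0.54] Ftool [ 1.9 -0.6 -0.5] Ttool [-0.02  0.66 -0.01] w 26.3
up row [-0.059  0.003  0.017  0.     0.     0.   ]
[ 1.376  0.581 -1.532  2.287  1.147  0.523  0.836] 0.0 0.31
tray up row [ 0.07   0.357 -0.02   0.388  0.518 -0.102]
[ 0.075  0.834 -1.029  1.887  0.884  0.962 -0.003] 0.0 0.24
down row [ 0.111  0.357 -0.044  0.388  0.518 -0.102]
[ 0.034  0.892 -0.961  1.901  0.957  0.896 -0.053] 0.0 0.07
```

```bash
python3 -c "
from h import *
np.set_printoptions(precision=3,suppress=True)
s=r.state()
for p in ([498,-35,205],[490,80,205],[475,200,205],[460,319,140],[460,319,70]): print(p,row(p,DOWN(.2)))"
```

```text
[498, -35, 205] [-0.063  0.002  0.019  0.388  0.518 -0.102]
[490, 80, 205] [-0.056  0.117  0.032  0.388  0.518 -0.102]
[475, 200, 205] [-0.051  0.237  0.04   0.388  0.518 -0.102]
[460, 319, 140] [ 0.009  0.357  0.015  0.388  0.518 -0.102]
[460, 319, 70] [ 0.07   0.357 -0.02   0.388  0.518 -0.102]
```

>>> step_arm(
  rows=[
    [[-0.02,0.001,0.006,0,0,0,0.8],[-0.042,0.002,0.012,0,0,0,0.8],[-0.063,0.002,0.019,0,0,0,0.8],[-0.062,0.03,0.022,0.03,0.04,-0.008,0.8],[-0.06,0.06,0.026,0.06,0.08,-0.016,0.8],[-0.058,0.09,0.029,0.1,0.133,-0.026,0.8],[-0.056,0.12,0.032,0.14,0.187,-0.037,0.8],[-0.055,0.15,0.034,0.18,0.24,-0.047,0.8],[-0.053,0.18,0.036,0.22,0.294,-0.058,0.8],[-0.052,0.21,0.038,0.26,0.347,-0.068,0.8],[-0.051,0.237,0.04,0.3,0.4,-0.079,0.8],[-0.036,0.267,0.034,0.34,0.454,-0.089,0.8],[-0.021,0.297,0.028,0.388,0.518,-0.102,0.8],[-0.006,0.327,0.022,0.388,0.518,-0.102,0.8],[0.009,0.357,0.015,0.388,0.518,-0.102,0.8],[0.03,0.357,0.004,0.388,0.518,-0.102,0.8],[0.05,0.357,-0.008,0.388,0.518,-0.102,0.8],[0.07,0.357,-0.02,0.388,0.518,-0.102,0.8],[0.07,0.357,-0.02,0.388,0.518,-0.102,0.8],[0.07,0.357,-0.02,0.388,0.518,-0.102,0.8]],
  ],
)

```text
time_s: 29.4
tcp_pos: [460.3, 319.4, 70.1]
tool_rot: [0.071, 0.704, -0.07, 0.703]
force: [0.5, -0.0, -0.9]
gripper_width: 26.0
```

```bash
python3 - <<'E'
from h import *
show(); print(row([460,319,22],DOWN(.2)).round(4))
p=proj("scene",[460,319,30])[0].astype(int)
im,d=r.snapshot("scene"); u,v=p; c=im[v-55:v+40,u-60:u+60]; cv2.imwrite("pics/a8.png",cv2.resize(c,None,fx=5,fy=5,interpolation=cv2.INTER_CUBIC)[:,:,::-1])
E
```

```text
t 29.4 tcp [460.3 319.4  70.1] j [ 0.07  0.83 -1.02  1.89  0.88  0.96  0.  ] Ftool [0.9 0.1 0.5] Ttool [ 0.06 -0.04  0.01] w 26.0
[ 0.0481 -0.0005 -0.0002  0.0011 -0.0015 -0.0009]
```

View pics/a8.png

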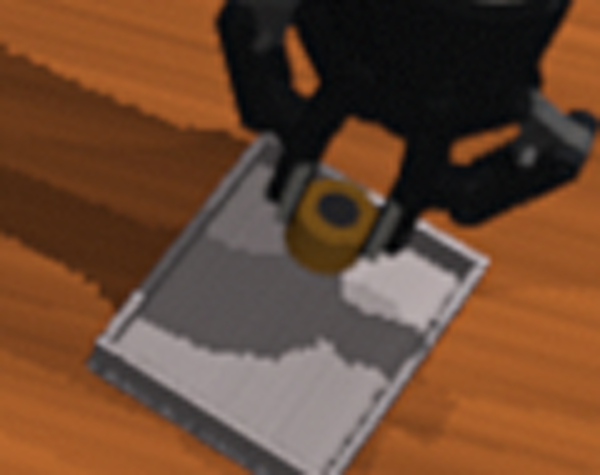

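```bash
python3 - <<'E'
from h import *
s=r.state(); A=R.from_quat(s["tool_rot"]); t=s["tcp_pos"]
p0=proj("scene",[460,319,30])[0].astype(int)-[60,55]
for nm,v in(("vertical",np.array([0,0,-22.])),("tilt+.3 abt y",R.from_rotvec(A.apply([0,.3,0])).apply([0,0,-22.])),("tilt-.3",R.from_rotvec(A.apply([0,-.3,0])).apply([0,0,-22.]))):
    a,b=(proj("scene",[t+[0,0,5],t+[0,0,5]+v])-p0)*5; print(nm,a.round(0),b.round(0),b-a)
im,d=r.snapshot("scene"); hsv=cv2.cvtColor(im,cv2.COLOR_RGB2HSV); m=((hsv[...,0]>14)&(hsv[...,0]<28)&(hsv[...,1]>130)).astype(np.uint8); u,v=p0
c=m[v:v+95,u:u+120]; ys,xs=np.nonzero(c[25:62,50:82]); pts=np.c_[xs+50,ys+25]*5
print(len(pts),pts.min(0),pts.max(0),cv2.minAreaRect(pts.astype(np.float32)))
W=cloud("scene",d)[v:v+95,u:u+120]
k=np.zeros_like(c,bool); k[25:62,50:82]=c[25:62,50:82]>0; P=W[k]; print(P.min(0),P.max(0))
top=W[39:46,64:72].reshape(-1,3); print("bore/top",top.round(0)[::8])
E
```

```text
vertical [336. 215.] [320. 248.] [-16.05468841  32.63433577]
tilt+.3 abt y [336. 215.] [327. 234.] [-9.27199152 18.87015041]
tilt-.3 [336. 215.] [315. 259.] [-21.47108103  43.5974214 ]
216 [285 180] [375 270] ((329.5, 223.5), (78.26239013671875, 91.67879486083984), 26.56505012512207)
[397.65024967 302.99335558  12.32564141] [476.86439093 333.21844431 103.9214474 ]
bore/top [[455. 312.  77.]
 [459. 312.  80.]
 [457. 314.  74.]
 [462. 313.  78.]
 [464. 314.  78.]
 [467. 314.  78.]
 [469. 314.  78.]]
```

The crop shows the bushing held over the tray, well inside its walls, and near upright: its bore ellipse ratio is about 0.8, against the 0.77 expected if upright. Lowering it until it touches.

>>> step_arm(
  rows=[
    [[0.012,0,0,0,0,0,0.8],[0.024,0,0,0,0,0,0.8],[0.034,0,0,0,0,0,0.8],[0.042,0,0,0,0,0,0.8],[0.045,0,0,0,0,0,0.8],[0.045,0,0,0,0,0,0.8]],
  ],
)

```text
time_s: 30.1
tcp_pos: [460.1, 318.9, 24.2]
tool_rot: [0.07, 0.704, -0.07, 0.703]
force: [0.5, -0.5, -1.2]
gripper_width: 26.2
```

>>> step_arm(
  rows=[
    [[0.0005,0,0,0,0,0,0.8],[0.001,0,0,0,0,0,0.8],[0.001,0,0,0,0,0,0.8]],
  ],
)

```text
time_s: 30.4
tcp_pos: [460.6, 319.1, 24.1]
tool_rot: [0.071, 0.704, -0.07, 0.703]
force: [0.0, -1.1, -1.0]
gripper_width: 26.4
```

>>> step_arm(
  rows=[
    [[0.0005,0,0,0,0,0,0.8],[0.001,0,0,0,0,0,0.8],[0.001,0,0,0,0,0,0.8]],
  ],
)

```text
time_s: 30.7
tcp_pos: [460.5, 318.9, 22.8]
tool_rot: [0.071, 0.704, -0.07, 0.703]
force: [-0.6, 0.3, -0.7]
gripper_width: 25.9
```

>>> step_arm(
  rows=[
    [[0.0005,0,0,0,0,0,0.8],[0.001,0,0,0,0,0,0.8],[0.001,0,0,0,0,0,0.8]],
  ],
)

```text
time_s: 31.0
tcp_pos: [460.4, 318.9, 21.8]
tool_rot: [0.071, 0.704, -0.07, 0.703]
force: [-0.0, -0.2, -0.9]
gripper_width: 26.6
```

>>> step_arm(
  rows=[
    [[0.0005,0,0,0,0,0,0.8],[0.001,0,0,0,0,0,0.8],[0.001,0,0,0,0,0,0.8]],
  ],
)

```text
time_s: 31.3
tcp_pos: [460.5, 318.9, 20.8]
tool_rot: [0.071, 0.704, -0.07, 0.703]
force: [-0.2, 0.5, -0.1]
gripper_width: 26.2
```

>>> step_arm(
  rows=[
    [[0.0005,0,0,0,0,0,0.8],[0.001,0,0,0,0,0,0.8],[0.001,0,0,0,0,0,0.8]],
  ],
)

```text
time_s: 31.6
tcp_pos: [460.5, 319.1, 20.3]
tool_rot: [0.071, 0.704, -0.07, 0.703]
force: [-1.5, -1.3, 4.1]
gripper_width: 26.0
```

>>> step_arm(
  rows=[
    [[0.0005,0,0,0,0,0,0.8],[0.0005,0,0,0,0,0,0.8],[0.0005,0,0,0,0,0,0.45],[0.0005,0,0,0,0,0,0.45],[0.0005,0,0,0,0,0,0.45],[0.0005,0,0,0,0,0,0.45],[-0.01,0,0,0,0,0,0.45],[-0.03,0,0,0,0,0,0.45],[-0.07,0,0,0,0,0,0.45],[-0.12,0,0,0,0,0,0.45],[-0.17,0,0,0,0,0,0.45],[-0.17,0,-0.05,0,0,0,0.45],[-0.17,0,-0.1,0,0,0,0.45],[-0.17,0,-0.1,0,0,0,0.45]],
  ],
)

```text
time_s: 33.0
tcp_pos: [356.1, 340.1, 191.3]
tool_rot: [0.067, 0.704, -0.067, 0.704]
force: [0.6, -0.4, 0.6]
gripper_width: 46.8
```

```bash
python3 - <<'E'
from h import *
show(); print("plate",plate())
im0=np.load("scene0.npz")["im"].astype(int); im,d=r.snapshot("scene")
W=cloud("scene",d); p=proj("scene",[460,319,26])[0].astype(int)
# brass top
hsv=cv2.cvtColor(im,cv2.COLOR_RGB2HSV); m=(hsv[...,0]>12)&(hsv[...,0]<30)&(hsv[...,1]>120); k=np.zeros_like(m); k[p[1]-25:p[1]+25,p[0]-25:p[0]+25]=1; k&=m&(W[...,2]<60)&(W[...,2]>0)
print("brass n",k.sum(),"zmax",np.percentile(W[k][:,2],[50,90]),"xy",W[k].mean(0))
df=abs(im.astype(int)-im0).sum(2)
for nm,(a,b) in dict(bin=(202,184),can=(180,250),carton=(449,338)).items(): print(nm,(df[b-35:b+35,a-40:a+40]>90).mean())
c=im[150:390,140:560]; cv2.imwrite("pics/a9.png",cv2.resize(c,(798,456))[:,:,::-1])
E
```

```text
t 33.0 tcp [356.1 340.1 191.3] j [ 0.13  0.6  -1.24  1.97  0.66  1.06 -0.03] Ftool [-0.6 -0.3  0.6] Ttool [-0.02 -0.05 -0.06] w 46.8
plate [(-5.21, 1006), (-5.33, 1005)]
brass n 194 zmax [24.53370063 27.65871895] xy [462.63880108 317.94184175  21.65364298]
bin 0.0
can 0.0
carton 0.0
```

View pics/a9.png

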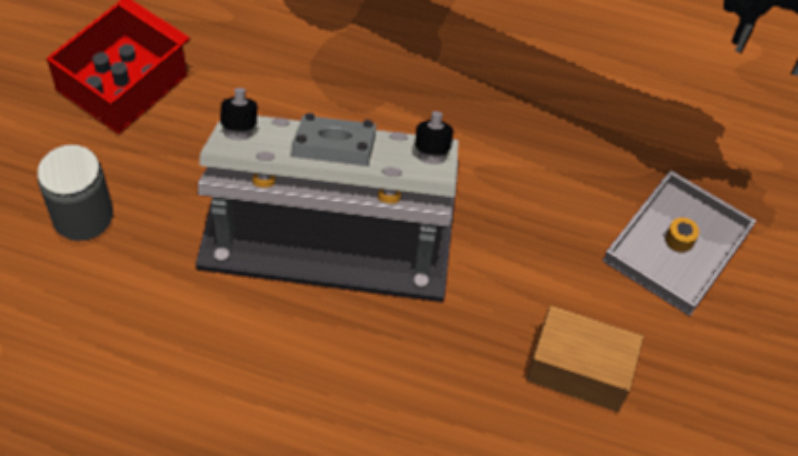

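The crop shows the bushing upright in the tray at (683,233), the plate down, and the bin, can and carton where they were. Handing in.

```bash
python3 -c "
from workcell import r
print(r.sign_off())"
```

```text
the job is handed in; nothing more can be done
None
```

The bushing is out and standing upright in the tray, both ends of the plate are down on their stops, and I handed the job in at about 33 s of 72 s. The sign-off gave no verdict.

**Knobs:** I turned them alternately, right, left, right, left, right. Both came up solid, at about 0.9 N m on the left and 1.1 N m on the right. The largest difference between the ends that I measured was about 2.6 mm, after the first right-hand step.

**Bushing:** I gripped it about 5 mm deep, drew it out along its axis and lowered it until it touched the tray floor at about 4 N before letting go.

**Last checks:**
- **Plate:** depth readings put the two sides 5.2 and 5.3 mm below the starting reference, so it is level to within about 0.2 mm.
- **Bushing:** its top is about 26 mm above the bench, as expected for standing on the tray floor. It is 2–3 mm from the tray's centre.
- **Bin, can and carton:** no change in the image between start and end.
- **Robot:** clear of everything, with only sensor noise on the force reading.

**Things that went wrong or disagreed:**
- The first approach to the left knob ran into joint limits 4, 5 and 6. I backed off, changed the arm's posture and went in again. Nothing was touched.
- One small sideways correction at the bushing went the wrong way. I fixed it before gripping.
- The gripper showed 26 mm on the 30 mm bushing and 32 mm on the 34 mm knobs, but the grip held throughout.

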